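Load the pendulum-rod cradle and pin down its plate

TASK

First clear the rod cradle: stand the red metronome upright in the middle of the round cork mat and put every pewter weight in the green tray. Then lay each brass rod from the felt mat in its own lane of the cradle, home in both V notches with its end blocks outside the saddle bars, and only then lower the aluminium plate, kept level, over the two guide pins until it rests flat on the saddle bars. Never tip the metronome over, and leave the other things on the desk alone.

Things in the scene. Friction and masses are not known exactly. Their poses are not given: they have to be found in the camera images.
- cradle: wooden rod cradle, fixed. Origin under the centre of its base board (160 mm in x, 250 in y, 12 thick), z up. Two saddle bars along y at x = -60 and +60 mm, 14 mm thick, 174 mm long, tops 55 mm above the desk, each with three 90-degree V notches, 14 deep and 28 wide, at y = -45, 0, +45 mm: three lanes for rods lying along x
- lane_mid (a point): middle of the middle lane, on the axis of a rod lying home there: 48 mm above the desk at the cradle's centre, axes as the cradle's. The other lanes lie 45 mm to either side in y. A rod's end blocks belong outside the bars
- pin_right (a point): tip of the guide pin at the cradle's x = 0, y = -105 mm: upright steel pin dia 12 mm with a conical tip (10 mm long, 5 mm across at its end), ending 78 mm above the desk
- pin_left (a point): tip of the other, equal guide pin, at the cradle's x = 0, y = +105 mm
- plate_handle (a point): aluminium hold-down plate, 140 (x) x 250 (y) x 10 mm, 0.4 kg, flat on the desk. Through holes dia 15 mm at x = 0, y = -105 and +105 mm. Blue grip block on its middle, 70 mm in x, 18 mm in y, 10 to 44 mm above the underside. The point is in the block, 28 mm above the underside; z up. Seated on the bars its underside is 55 mm above the desk. Fits either way round
- rod_a_mid (a point): brass pendulum rod (two or three present, else None): round bar dia 10 mm, 200 mm long overall, about 0.16 kg, with an 18 mm square, 14 mm long block at each end (inner faces 86 mm from the middle). The point is its middle, on its axis; x runs along it. It starts on the grey felt mat (3 mm thick), resting on the blocks, axis 9 mm above the felt; it does not roll
- rod_b_mid (a point): brass pendulum rod (two or three present, else None): round bar dia 10 mm, 200 mm long overall, about 0.16 kg, with an 18 mm square, 14 mm long block at each end (inner faces 86 mm from the middle). The point is its middle, on its axis; x runs along it. It starts on the grey felt mat (3 mm thick), resting on the blocks, axis 9 mm above the felt; it does not roll
- rod_c_mid (a point): brass pendulum rod (two or three present, else None): round bar dia 10 mm, 200 mm long overall, about 0.16 kg, with an 18 mm square, 14 mm long block at each end (inner faces 86 mm from the middle). The point is its middle, on its axis; x runs along it. It starts on the grey felt mat (3 mm thick), resting on the blocks, axis 9 mm above the felt; it does not roll
- weight_a_mid (a point): pewter sliding weight (one or two present, else None), 0.2 kg, 64 mm tall: square foot 34 x 34 x 32 mm, neck dia 14, then a round thumb knob dia 22 mm, 16 mm tall. The point is half-way up on its upright axis z; the knob spans 16 to 32 mm above it. It starts standing on the cradle's base board, between the saddle bars
- weight_b_mid (a point): pewter sliding weight (one or two present, else None), 0.2 kg, 64 mm tall: square foot 34 x 34 x 32 mm, neck dia 14, then a round thumb knob dia 22 mm, 16 mm tall. The point is half-way up on its upright axis z; the knob spans 16 to 32 mm above it. It starts standing on the cradle's base board, between the saddle bars
- metronome_mid (a point): red plastic practice metronome, a tapering tower 58 x 58 mm at the foot, 120 mm tall, 0.25 kg. The point is on its upright axis z, 60 mm above its underside. Its top 32 mm (28 to 60 mm above the point) is an upright-sided cap 30 x 30 mm, sides along its x and y, to hold it by. It starts on the cradle's base board, between the saddle bars
- cork_top (a point): centre of the upper face of the round cork mat, dia 90 mm, 4 mm thick, fixed on the desk: the metronome's place
- tray_in (a point): centre of the inner floor (4 mm above the desk) of the green parts tray, fixed; 100 mm (x) x 140 mm (y) outside, walls 4 mm thick, rim 32 mm above the desk
- key: bystander: flat steel winding key, 70 mm, on the desk near the robot
- screwdriver: bystander: screwdriver lying on the desk far right
- brush: bystander: brush lying on the desk, far left
- oil: bystander: amber oil bottle, 100 mm tall, behind the cradle
- screws: bystander: glass jar of dia 56 mm, 60 mm tall, behind the cradle
- polish: bystander: flat yellow polish tin, dia 64 mm, 35 mm tall, behind the cradle
- rosin: bystander: small dark wooden box 60 x 40 x 24 mm, on the right

How it is judged:
On the way, in this order (a step that is already met when the one before it is completed fails the run):
1. the cradle is cleared: metronome standing on the cork mat, every weight in the tray (horizontal distance between metronome_mid and cork_top below 0.03 m and angle between metronome_mid's own z axis and vertical below 0.1 rad and z of metronome_mid in the frame of cork_top between 0.056 and 0.064 m and x of weight_a_mid in the frame of tray_in between -0.05 and 0.05 m and y of weight_a_mid in the frame of tray_in between -0.07 and 0.07 m and z of each of weight_a_mid, weight_b_mid in the frame of tray_in below 0.04 m and x of weight_b_mid in the frame of tray_in between -0.05 and 0.05 m and y of weight_b_mid in the frame of tray_in between -0.07 and 0.07 m), for 0.2 s.
2. every rod lies home in a lane of the cradle (z of rod_a_mid in the frame of cradle between 0.0451 and 0.0511 m and x of rod_a_mid in the frame of cradle between -0.021 and 0.021 m and (y of rod_a_mid in the frame of cradle between -0.049 and -0.041 m or y of rod_a_mid in the frame of cradle between -0.004 and 0.004 m or y of rod_a_mid in the frame of cradle between 0.041 and 0.049 m) and angle between the x axis of each of rod_a_mid, rod_b_mid, rod_c_mid and the x axis of cradle, either way round below 0.04 rad and z of rod_b_mid in the frame of cradle between 0.0451 and 0.0511 m and x of rod_b_mid in the frame of cradle between -0.021 and 0.021 m and (y of rod_b_mid in the frame of cradle between -0.049 and -0.041 m or y of rod_b_mid in the frame of cradle between -0.004 and 0.004 m or y of rod_b_mid in the frame of cradle between 0.041 and 0.049 m) and z of rod_c_mid in the frame of cradle between 0.0451 and 0.0511 m and x of rod_c_mid in the frame of cradle between -0.021 and 0.021 m and (y of rod_c_mid in the frame of cradle between -0.049 and -0.041 m or y of rod_c_mid in the frame of cradle between -0.004 and 0.004 m or y of rod_c_mid in the frame of cradle between 0.041 and 0.049 m)), for 0.2 s.
3. the plate is down over both guide pins (z of plate_handle in the frame of cradle between 0.08 and 0.086 m and horizontal distance between plate_handle and cradle below 0.005 m and angle between plate_handle's own z axis and vertical below 0.03 rad and angle between the x axis of plate_handle and the x axis of cradle, either way round below 0.04 rad), for 0.2 s.
At the end, for the whole second after the job is handed in: Metronome upright within 30 mm of the cork mat's centre; every weight inside the tray; every rod home in both notches of a lane (height 3 mm, sideways 4 mm, middle within 21 mm of the cradle's); plate flat on the bars over both pins (height 3 mm, sideways 5 mm, 0.03 rad) (all of step 1 and all of step 2 and all of step 3); the robot touches nothing.
It fails at once if the metronome is tipped over (angle between metronome_mid's own z axis and vertical above 0.6 rad).
It fails at once if the plate is tipped more than 0.35 rad from level (angle between plate_handle's own z axis and vertical above 0.35 rad).
It fails at once if a bystander (key, screwdriver, brush, bottle, jar, tin or box) is moved more than 30 mm (distance of any of key, screwdriver, brush, oil, screws, polish, rosin from where it was at the start of the episode above 0.03 m).
Of rod_a, rod_b, rod_c only 2 to 3 are there at a start; the rules pass over those that are not, and their reading is None.
Of weight_a, weight_b only 1 to 2 are there at a start; the rules pass over those that are not, and their reading is None.
At some moment in a run one of rod_a, rod_b, rod_c, weight_a, weight_b, plate may be knocked a few centimetres aside while the robot is not near it.
It also fails if it takes over 210 s, if anything falls off the work surface, if the arm or the gripper's body presses on something with over 40 N, if the wrist force passes 120 N, or if a joint passes its speed limit or range.

ROBOT

A 6-joint arm with a two-finger parallel gripper is mounted at the origin on the work surface. World frame = base frame: x ahead of the robot, y to its left, z up, the work surface at z = 0. Lengths are in m, angles in rad, forces in N, time in s.
With the tool pointing down it reaches from about 0.35 to 0.775 m from the base axis. Payload 5.5 kg.
Tool frame: the origin (TCP) lies between the finger pads; the fingertips stand 11 mm ahead of it and the grasp point (between the pads) lies 8 mm behind it (tips_ahead is the distance from the TCP to the fingertips, in m); z points along the fingers, y is the line along which they close (so a half turn about z gives the same grasp; the last joint's range is limited). The gripper opens to 85 mm and grips with 20 to 120 N. Pads are 22 mm wide; open, the fingers measure 114 mm over their backs; the gripper's body (76 mm by 85 mm) begins 54 mm behind the grasp point. The pads swing forward as they close: fully open they stand 13 mm farther back than shut.
Start: joints at [1.126, 0.313, 0.046, 1.304, 0, 1.431], TCP at [0.173, 0.549, 0.242] pointing down, gripper open.
Joint ranges: [-2.76, 2.76], [-0.86, 1.69], [-1.03, 1.26], [-2.2, 2.34], [-1.47, 1.5], [-3.14, 3.14]. Speed limits (rad/s): [2.57, 2.57, 3.14, 3.14, 3.14, 3.14].

INTERFACE

Orientations are given as a unit quaternion [w, x, y, z].
In Python, from workcell import * gives the robot as it stands. The module is installed in compiled form; this text tells all that it offers.
- The arm moves only by the tool jog_arm, never from a script. Its argument "moves" is a list of rows, each an object with "fingers": the closure, from 0 (fully open) to 1 (shut); "slide": the shift along the tool's x, y, z in mm, a list of three; "angular": the turn, a rotation vector about the tool's x, y, z in degrees, a list of three. A call has 1 to 10 rows; each row is the pose to reach, as a shift and turn from the pose commanded when the call began, along the tool's axes at that moment; what a row does not reach only later rows make up. A row lasts 1/12 s, in which the tool goes at most 41.7 mm and 7.16 degrees, less where a joint would pass 70% of its speed; a pose out of reach is approached as far as the arm can. A call with a gripper value outside its range is refused whole. The fingers move at their own pace and stop on an object; "squeeze" is the grip in N (left out, the last holds). Time passes only in rows, so rows that repeat a pose let the fingers close. It gives the time, the measured TCP pose, the force, the opening and the grip force at its end, in the units of the state.
- get_state(): the state, without advancing time (a new reading comes with each control period).
- read_camera(name): name is "side" or "top"; returns a dict with "color" (384x512x3 uint8, red, green, blue), "fovy" (degrees; the focal length in pixels is half the picture's height over the tangent of half this angle, whatever the lens; pixels are square), "cx", "cy" (the principal point, pixels), "D" ([k1, k2, p1, p2, k3] as OpenCV has them; the pictures are not rectified), "world_from_camera" (4x4, takes a point from camera to world coordinates). Camera axes: x right, y down, z forward; pixel columns grow to the right and rows downward; lengths in m; the calibration is good to about 2 mm. A picture is of the moment at which its call begins. There is no depth.
- hand_in(): hands the job in; it is judged then, once.
Trained networks look in a picture, given as the dict that the camera call returned (one of the last four; its "shot" number tells which), for a name from the list of things; names that differ only in an ending like _2 or _b are one class to them, and where a whole thing is asked for, a point or a joint stands for the part that bears it (a point fixed in the world has none). Each returns a list of dicts, best first, with "p" (0 to 1); they miss things now and then, are a little off and sometimes report something else, mostly with a low value. They report only what shows in the picture. A call takes as long as a camera call.
- look_for(target, picture): "point" ([column, row] in pixels, amid what is visible of it).
- tip_of(target, picture): "point" ([column, row] in pixels: a listed point, or the origin of a listed thing).
The state is a dict: "clock": time; "joint_pos": joint angles; "qvel": joint speeds; "tau": joint torques, N m; "tcp_pos": TCP position; "orientation": TCP orientation; "wrist_force": force on the tool from outside, world axes, zero at the start; "ft_torque": the same for the moment, N m; "finger_gap": finger opening in m; "grip_force": force on a finger pad.
Only numpy, scipy, OpenCV 4.12 (cv2) and the standard library are available. Lean on these libraries where they do the work, as an engineer would, in place of code of your own. Each camera call takes 0.05 s, during which the arm holds its last target. There are 200 camera calls.

## Working session

There is one attempt and no reset: what is moved stays moved. The work goes in short steps, Python scripts to look and compute and a tool call to move; the robot and the scene stay as the last step left them, time stands still between calls to the robot, and variables do not carry over. Pictures are saved under pics/ and viewed, at most 18 in all, crops included, and the job is handed in when it is done.

Besides the shell and the picture viewer there is one more tool, called after "Call:" as name(argument=value, ...), one argument or row to a line, values as JSON. jog_arm: Moves the arm, as the interface text tells. Its arguments: {"type":"object","properties":{"moves":{"type":"array","items":{"type":"object","properties":{"fingers":{"type":"number"},"slide":{"type":"array","items":{"type":"number"}},"angular":{"type":"array","items":{"type":"number"}}}}},"squeeze":{"type":"number"}},"required":["moves"]}

```bash
mkdir -p pics; cat > h.py <<'E'
from workcell import *
import numpy as np, cv2
from scipy.spatial.transform import Rotation as R
def cam(n,save=None):
    p=read_camera(n)
    if save: cv2.imwrite('pics/'+save,p['color'][:,:,::-1])
    return p
def K(p):
    f=p['color'].shape[0]/2/np.tan(np.radians(p['fovy'])/2)
    return np.array([[f,0,p['cx']],[0,f,p['cy']],[0,0,1.]])
def ray(p,px):
    u=cv2.undistortPoints(np.array([[px]],float),K(p),np.array(p['D'],float))[0,0]
    T=np.array(p['world_from_camera']); return T[:3,3],T[:3,:3]@np.r_[u,1]
def at(p,px,z):
    o,d=ray(p,px); return o+d*(z-o[2])/d[2]
def tri(a,pa,b,pb):
    o1,d1=ray(a,pa);o2,d2=ray(b,pb)
    s=np.linalg.lstsq(np.c_[d1,-d2],o2-o1,rcond=None)[0]
    q1,q2=o1+s[0]*d1,o2+s[1]*d2
    return (q1+q2)/2,np.linalg.norm(q1-q2)
def proj(p,X):
    T=np.linalg.inv(np.array(p['world_from_camera']))
    r,_=cv2.Rodrigues(T[:3,:3]); return cv2.projectPoints(np.array(X,float).reshape(-1,3),r,T[:3,3],K(p),np.array(p['D'],float))[0][:,0]
def tool():
    s=get_state(); q=s['orientation']; return np.array(s['tcp_pos']),R.from_quat([q[1],q[2],q[3],q[0]]).as_matrix(),s
def go(X):  # shift in tool mm from current tcp to X
    t,M,_=tool(); return np.round(M.T@(np.array(X)-t)*1000,1)
E
python3 - <<'E'
from h import *
np.set_printoptions(precision=3,suppress=True)
a=cam('top','t0.png');b=cam('side','s0.png')
for p in(a,b): print(p['fovy'],np.array(p['world_from_camera'])[:3,3],np.array(p['world_from_camera'])[:3,2])
print(tool())
for n in ['cradle','lane_mid','pin_right','pin_left','plate_handle','rod_a_mid','weight_a_mid','metronome_mid','cork_top','tray_in']:
    for nm,p in(('t',a),('s',b)):
        print(n,nm,[(np.round(d['point'],1).tolist(),round(d['p'],2)) for d in tip_of(n,p)][:4])
E
```

```text
43.72564426939019 [ 0.485 -0.03   1.328] [ 0.098  0.014 -0.995]
56.055331145680725 [0.243 0.709 0.68 ] [ 0.352 -0.727 -0.59 ]
(array([0.172, 0.548, 0.242]), array([[-0.954,  0.3  , -0.001],
       [ 0.3  ,  0.954, -0.001],
       [ 0.   , -0.002, -1.   ]]), {'clock': 0.1, 'joint_pos': array([1.126, 0.314, 0.045, 1.304, 0.   , 1.431]), 'qvel': array([-0.001, -0.002,  0.001,  0.001, -0.   , -0.   ]), 'tau': array([  0.002, -48.173,  29.924,   0.013,  -0.   ,  -0.   ]), 'tcp_pos': array([0.172, 0.548, 0.242]), 'orientation': array([-0.   ,  0.152,  0.988, -0.001]), 'wrist_force': array([ 0.464, -0.208, -0.045]), 'ft_torque': array([ 0.016,  0.017, -0.015]), 'grip_force': 0.0, 'finger_gap': 0.08537506025873666})
cradle t [([252.3, 211.0], 0.73)]
cradle s [([266.7, 216.4], 0.77)]
lane_mid t [([253.6, 211.8], 0.93), ([284.9, 266.6], 0.74)]
lane_mid s []
pin_right t [([292.5, 218.7], 0.74)]
pin_right s [([287.4, 180.6], 0.84)]
pin_left t [([213.3, 206.4], 0.77)]
pin_left s [([248.9, 215.9], 0.87)]
plate_handle t [([358.6, 252.1], 0.76)]
plate_handle s [([332.2, 166.5], 0.8)]
rod_a_mid t [([132.5, 256.0], 0.64)]
rod_a_mid s [([256.6, 321.6], 0.92)]
weight_a_mid t [([277.3, 211.4], 0.55)]
weight_a_mid s [([288.2, 181.0], 0.58), ([278.5, 192.2], 0.45)]
metronome_mid t [([252.6, 209.1], 0.61)]
metronome_mid s [([270.1, 197.6], 0.79), ([249.5, 216.6], 0.5), ([168.9, 240.4], 0.48), ([217.7, 189.0], 0.2)]
cork_top t [([146.3, 178.1], 0.77), ([358.5, 251.0], 0.64)]
cork_top s [([191.1, 278.4], 0.82)]
tray_in t [([346.4, 184.7], 0.96)]
tray_in s [([277.8, 169.8], 0.56)]
```

View pics/t0.png

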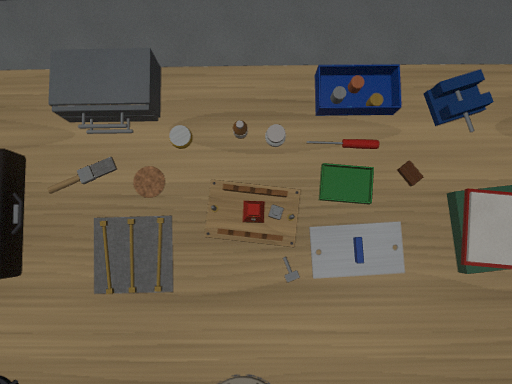

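View pics/s0.png

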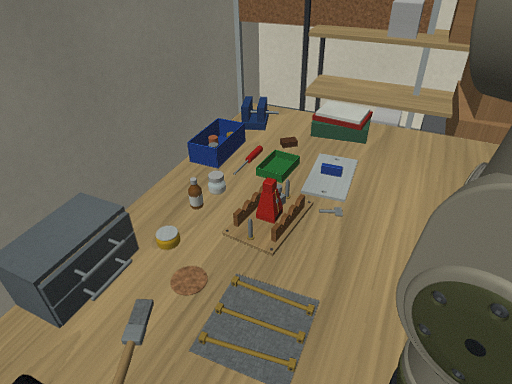

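Top view: cradle at about (253,213), metronome (254,211), one weight near (276,212), three rods on the felt at columns 107, 131 and 159. The cork is at (149,181), the tray at (346,184), and the plate at (358,250). I'll zoom in to check the weight count and the edges.

```bash
python3 - <<'E'
from h import *
np.set_printoptions(precision=4,suppress=True)
t=cv2.imread('pics/t0.png');s=cv2.imread('pics/s0.png')
A=cv2.resize(t[165:290,195:415],None,fx=3.6,fy=3.6,interpolation=cv2.INTER_CUBIC)
cv2.imwrite('pics/c1.png',A[:600])
B=cv2.resize(s[170:260,215:325],None,fx=6,fy=6,interpolation=cv2.INTER_CUBIC);cv2.imwrite('pics/c2.png',B)
a=cam('top');b=cam('side')
for n,pa,pb in [('pinR',(292.5,218.7),(287.4,180.6)),('pinL',(213.3,206.4),(248.9,215.9)),('plate',(358.6,252.1),(332.2,166.5)),('met',(252.6,209.1),(270.1,197.6)),('cork',(146.3,178.1),(191.1,278.4)),('tray',(346.4,184.7),(277.8,169.8)),('w',(277.3,211.4),(288.2,181.)),('rod',(132.5,256),(256.6,321.6))]:
    print(n,*tri(a,pa,b,pb))
for n in ['rod_a_mid','weight_a_mid','metronome_mid','plate_handle','cork_top']:
    for nm,p in(('t',a),('s',b)):
        print(n,nm,[(np.round(d['point'],1).tolist(),round(d['p'],2)) for d in look_for(n,p)][:5])
E
```

```text
pinR [ 0.5348 -0.1355  0.0714] 0.005714775996993617
pinL [0.5659 0.0706 0.0825] 0.0010959214210040041
plate [ 0.4441 -0.3136  0.0407] 0.00280956012799082
met [ 0.5547 -0.0333  0.0733] 0.007077523078569255
cork [0.6429 0.2596 0.0072] 0.01793993791912106
tray [ 0.6301 -0.2957 -0.0085] 0.00204003444510917
w [ 0.5374 -0.0999  0.0932] 0.027353754717914205
rod [0.4379 0.3004 0.0088] 0.0058376509010338975
rod_a_mid t [([132.8, 247.5], 0.55)]
rod_a_mid s [([254.7, 319.6], 0.92)]
weight_a_mid t [([253.7, 210.3], 0.65), ([279.3, 207.8], 0.58)]
weight_a_mid s []
metronome_mid t [([252.8, 208.9], 0.75), ([242.9, 216.1], 0.51)]
metronome_mid s [([267.3, 203.8], 0.65), ([283.8, 191.6], 0.61)]
plate_handle t [([357.1, 251.2], 0.62), ([150.5, 180.4], 0.42)]
plate_handle s [([331.7, 176.5], 0.74), ([131.3, 331.0], 0.39)]
cork_top t [([148.8, 180.1], 0.96), ([355.6, 143.5], 0.59), ([131.6, 253.4], 0.37)]
cork_top s [([188.0, 279.1], 0.7)]
```

View pics/c1.png

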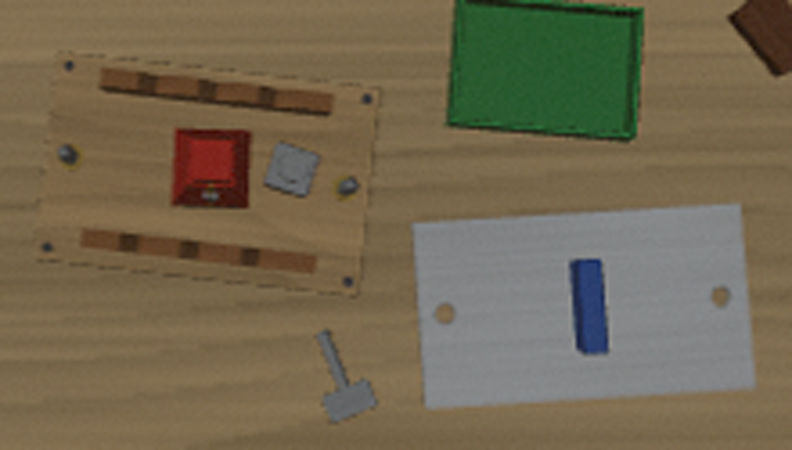

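View pics/c2.png

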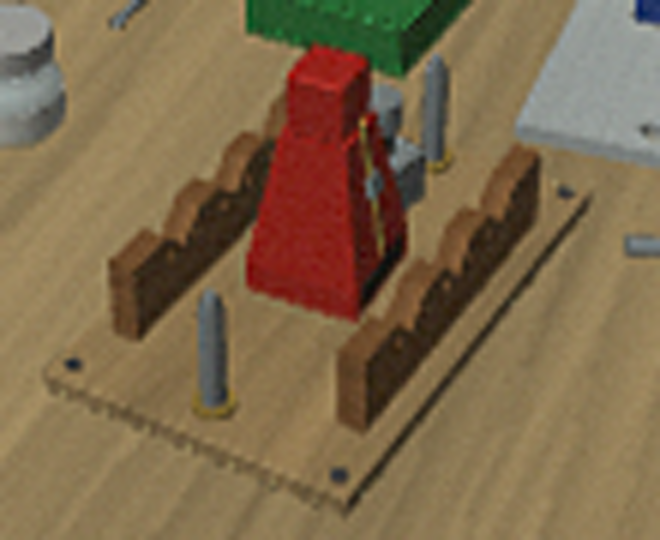

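The zoom shows one weight at crop (292,168) beside the metronome at (211,168), with nothing hidden from above. The cradle is yawed about -7 deg. Next I fit poses to hand-picked points from both views and to colour masks.

```bash
cat >> h.py <<'E'
from scipy.optimize import least_squares
def fit(obs,x0,zfree=True):
    """obs: list of (cam,[(local xyz mm, px)]) -> x,y,z,yaw"""
    def X(v,l):
        c,s=np.cos(v[3]),np.sin(v[3]); l=np.array(l,float)/1000
        return np.c_[v[0]+c*l[:,0]-s*l[:,1],v[1]+s*l[:,0]+c*l[:,1],v[2]+l[:,2]]
    def f(w):
        v=w if zfree else np.r_[w[:2],x0[2],w[2]]
        return np.concatenate([(proj(p,X(v,[o[0] for o in L]))-np.array([o[1] for o in L])).ravel() for p,L in obs])
    w0=np.array(x0) if zfree else np.array([x0[0],x0[1],x0[3]])
    r=least_squares(f,w0,loss='soft_l1',f_scale=.7)
    return np.round(r.x,4),np.round(np.sqrt(np.mean(r.fun**2)),2)
E
cat > m1.py <<'E'
from h import *
np.set_printoptions(precision=4,suppress=True)
a=cam('top');b=cam('side')
T=lambda x,y:((x+.5)/3.6-.5+195,(y+.5)/3.6-.5+165)
S=lambda x,y:((x+.5)/6-.5+215,(y+.5)/6-.5+170)
crT=[((80,125,12),T(58,52)),((80,-125,12),T(381,90)),((-80,125,12),T(38,262)),((-80,-125,12),T(358,296)),
 ((67,87,55),T(102,69)),((67,-87,55),T(333,95)),((-53,87,55),T(82,230)),((-53,-87,55),T(317,255)),((-67,87,55),T(80,246)),((-67,-87,55),T(315,272))]
crS=[((80,125,12),S(45,380)),((-80,125,12),S(347,505)),((-80,-125,12),S(592,195)),((-53,87,55),S(338,345)),((-67,87,55),S(371,363)),((-67,-87,55),S(541,155)),((-53,-87,55),S(517,146)),((67,87,55),S(110,262)),((53,87,55),S(138,275)),((0,105,78),S(209,291)),((0,-105,78),S(435,57))]
c0=[.55,-.03,0,-.12]
for o in ([(a,crT)],[(b,crS)],[(a,crT),(b,crS)]): print('cradle',*fit(o,c0,len(o)==2))
mT=[((29,29,0),T(175,130)),((29,-29,0),T(251,130)),((-29,-29,0),T(247,208)),((-29,29,0),T(172,208))]
mS=[((29,29,0),S(248,285)),((-29,29,0),S(358,318)),((-29,-29,0),S(407,250)),((15,15,120),S(290,72)),((-15,15,120),S(349,89)),((-15,-15,120),S(370,65)),((15,-15,120),S(315,45))]
for o in ([(a,mT)],[(b,mS)],[(a,mT),(b,mS)]): print('met',*fit(o,[.55,-.03,.012,0],len(o)==2))
wT=[((17,17,32),T(277,141)),((17,-17,32),T(320,152)),((-17,-17,32),T(306,196)),((-17,17,32),T(264,184))]
print('w',*fit([(a,wT)],[.54,-.1,.012,-.2],False))
pT=[((70,125,10),T(414,224)),((70,-125,10),T(741,205)),((-70,-125,10),T(755,388)),((-70,125,10),T(425,408)),((0,105,10),T(445,313)),((0,-105,10),T(721,296)),((35,9,44),T(571,260)),((35,-9,44),T(600,258))]
print('plate',*fit([(a,pT)],[.44,-.31,0,.05],False))
def blobs(p,lo,hi,amin=40,roi=None):
    h=cv2.cvtColor(p['color'],cv2.COLOR_RGB2HSV); m=cv2.inRange(h,lo,hi)
    if roi: k=np.zeros_like(m);k[roi[1]:roi[3],roi[0]:roi[2]]=1;m*=k
    n,l,st,ce=cv2.connectedComponentsWithStats(m)
    return [(st[i,4],ce[i],np.argwhere(l==i)[:,::-1]) for i in range(1,n) if st[i,4]>amin]
for nm,p,r in(('t',a,(90,210,180,300)),('s',b,(190,272,325,384))):
  for n,c,q in blobs(p,(15,110,60),(32,255,255),40,r):
    W=np.array([at(p,x,.013)[:2] for x in q.astype(float)])
    (cx,cy),(w,h),an=cv2.minAreaRect((W*1000).astype(np.float32))
    bx=W-W.mean(0);v=np.linalg.svd(bx)[2][0] if 0 else np.linalg.eigh(bx.T@bx)[1][:,1]
    pr=bx@v
    print('rod',nm,n,'mean',W.mean(0),'rect',cx,cy,w,h,'mid',W.mean(0)+v*(pr.max()+pr.min())/2,'len',np.ptp(pr),'yaw',np.degrees(np.arctan(v[1]/v[0])))
for nm,p,r in(('t',a,(300,220,410,290)),('s',b,(310,150,360,190))):
  for n,c,q in blobs(p,(105,120,30),(125,255,255),20,r): print('blue',nm,n,c,at(p,c,.035))
for nm,p,r in(('t',a,(300,150,400,210)),('s',b,(250,145,305,185))):
  for n,c,q in blobs(p,(50,100,20),(80,255,255),40,r):print('tray',nm,n,c,at(p,c,.015))
for nm,p,r in(('t',a,(125,160,172,203)),('s',b,(165,260,212,300))):
  for n,c,q in blobs(p,(2,90,40),(15,255,255),60,r):
    e=cv2.fitEllipse(cv2.convexHull(q.astype(np.int32)));print('cork',nm,n,c,at(p,e[0],.004),e[1])
E
python3 m1.py
```

```text
cradle [ 0.5512 -0.0312 -0.1188] 0.45
cradle [ 0.5493 -0.0285 -0.1186] 0.52
cradle [ 0.5509 -0.0314 -0.0028 -0.1187] 0.49
met [ 0.5548 -0.0341 -0.0336] 0.34
met [ 0.5529 -0.034  -0.0348] 0.67
met [ 0.5539 -0.0346  0.0111 -0.0323] 0.6
w [ 0.5532 -0.094  -0.2926] 0.22
plate [ 0.4489 -0.3154  0.0498] 0.51
rod t 240 mean [0.4374 0.3018] rect 437.3543701171875 302.4959411621094 199.47654724121094 14.058306694030762 mid [0.4374 0.3018] len 0.19951804966589815 yaw 1.7801967714568179
rod t 246 mean [0.4421 0.2255] rect 439.79351806640625 225.17617797851562 16.95525550842285 198.70928955078125 mid [0.4398 0.2255] len 0.198744123616639 yaw -1.6318699160671122
rod t 270 mean [0.4307 0.3708] rect 432.72711181640625 372.1381530761719 200.3228302001953 16.958412170410156 mid [0.4329 0.371 ] len 0.2003203749079962 yaw 6.22158065449764
rod s 420 mean [0.4336 0.2267] rect 440.885986328125 226.13595581054688 28.601856231689453 203.82582092285156 mid [0.4409 0.2265] len 0.20380143466658834 yaw -1.6783333439942836
rod s 519 mean [0.434 0.303] rect 437.87493896484375 303.3326721191406 203.1807861328125 26.571969985961914 mid [0.4379 0.3031] len 0.20315702383081977 yaw 2.0287828560815595
rod s 579 mean [0.4276 0.3717] rect 432.52789306640625 371.805419921875 201.98907470703125 24.030485153198242 mid [0.4325 0.3723] len 0.20197532449981653 yaw 6.381209155898689
blue t 205 [358.2829 249.6244] [ 0.4491 -0.3145  0.035 ]
blue s 209 [331.067  169.3397] [ 0.446  -0.3034  0.035 ]
tray t 1850 [346.3243 183.2735] [ 0.6306 -0.2912  0.015 ]
tray s 870 [277.3149 165.2115] [ 0.6303 -0.2879  0.015 ]
cork t 780 [148.7821 181.5641] [0.6415 0.2576 0.004 ] (31.082035064697266, 31.59602928161621)
cork s 796 [188.6683 280.2739] [0.6385 0.2621 0.004 ] (28.1074161529541, 36.93470001220703)
```

```bash
cat > g.py <<'E'
# python3 g.py x y z theta  -> slide/angular from the present pose; tool down, closing line at theta deg
from h import *
import sys
x,y,z,th=map(float,sys.argv[1:5])
t,M,s=tool()
a=np.radians(th); yv=np.array([np.cos(a),np.sin(a),0])
if yv@M[:,1]<0: yv=-yv
zv=np.array([0,0,-1.]); G=np.c_[np.cross(yv,zv),yv,zv]
print('slide',go([x,y,z]),'ang',np.round(np.degrees(R.from_matrix(M.T@G).as_rotvec()),2),'| tcp',np.round(t,4),'th',round(np.degrees(np.arctan2(M[1,1],M[0,1])),2),'gap',round(s['finger_gap'],4),'t',s['clock'],'q6',round(s['joint_pos'][5],2))
E
python3 g.py .5535 -.0341 .2 88.1;python3 g.py .5535 -.0341 .11 88.1
```

```text
slide [-538.2 -441.5   42.3] ang [ 1.000e-02  0.000e+00 -1.556e+01] | tcp [0.1726 0.5485 0.2423] th 72.54 gap 0.0853 t 1.8 q6 1.43
slide [-538.2 -441.5  132.3] ang [ 1.000e-02  0.000e+00 -1.556e+01] | tcp [0.1726 0.5485 0.2423] th 72.54 gap 0.0853 t 1.8 q6 1.43
```

Call:
jog_arm(
  moves=[
    {"fingers": 0.3, "slide": [-270, -220, 20], "angular": [0, 0, -15.6]},
    {"slide": [-270, -220, 20], "angular": [0, 0, -15.6]},
    {"slide": [-270, -220, 20], "angular": [0, 0, -15.6]},
    {"slide": [-270, -220, 20], "angular": [0, 0, -15.6]},
    {"slide": [-270, -220, 20], "angular": [0, 0, -15.6]},
    {"slide": [-270, -220, 20], "angular": [0, 0, -15.6]},
    {"slide": [-270, -220, 20], "angular": [0, 0, -15.6]},
    {"slide": [-270, -220, 20], "angular": [0, 0, -15.6]},
    {"slide": [-270, -220, 20], "angular": [0, 0, -15.6]},
    {"slide": [-270, -220, 20], "angular": [0, 0, -15.6]},
  ],
)

```text
schema error: expected keys fingers, slide, angular
```

```bash
python3 g.py .5535 -.0341 .18 88.1
```

```text
slide [-538.2 -441.5   62.3] ang [ 1.000e-02  0.000e+00 -1.556e+01] | tcp [0.1726 0.5485 0.2423] th 72.54 gap 0.0853 t 1.8 q6 1.43
```

Every row needs all three keys.

Call:
jog_arm(
  moves=[
    {"fingers": 0.3, "slide": [-270, -220, 20], "angular": [0, 0, -15.6]},
    {"fingers": 0.3, "slide": [-270, -220, 20], "angular": [0, 0, -15.6]},
    {"fingers": 0.3, "slide": [-270, -220, 20], "angular": [0, 0, -15.6]},
    {"fingers": 0.3, "slide": [-270, -220, 20], "angular": [0, 0, -15.6]},
    {"fingers": 0.3, "slide": [-270, -220, 20], "angular": [0, 0, -15.6]},
    {"fingers": 0.3, "slide": [-270, -220, 20], "angular": [0, 0, -15.6]},
    {"fingers": 0.3, "slide": [-270, -220, 20], "angular": [0, 0, -15.6]},
    {"fingers": 0.3, "slide": [-270, -220, 20], "angular": [0, 0, -15.6]},
    {"fingers": 0.3, "slide": [-270, -220, 20], "angular": [0, 0, -15.6]},
    {"fingers": 0.3, "slide": [-270, -220, 20], "angular": [0, 0, -15.6]},
  ],
)

```text
clock: 2.63
tcp_pos: [0.3661, 0.2546, 0.2222]
orientation: [0.0, 0.019, 1.0, -0.0]
wrist_force: [0.3, 0.1, 0.3]
finger_gap: 0.06
grip_force: 0.0
```

```bash
python3 g.py .5535 -.0341 .18 88.1
```

```text
slide [-198.2 -281.4   42.6] ang [-0.04  0.05 -0.29] | tcp [0.3661 0.2546 0.2222] th 87.81 gap 0.06 t 2.6333 q6 0.47
```

Call:
jog_arm(
  moves=[
    {"fingers": 0.3, "slide": [-198.2, -281.4, 42.6], "angular": [0, 0, -0.3]},
    {"fingers": 0.3, "slide": [-198.2, -281.4, 42.6], "angular": [0, 0, -0.3]},
    {"fingers": 0.3, "slide": [-198.2, -281.4, 42.6], "angular": [0, 0, -0.3]},
    {"fingers": 0.3, "slide": [-198.2, -281.4, 42.6], "angular": [0, 0, -0.3]},
    {"fingers": 0.3, "slide": [-198.2, -281.4, 42.6], "angular": [0, 0, -0.3]},
    {"fingers": 0.3, "slide": [-198.2, -281.4, 42.6], "angular": [0, 0, -0.3]},
    {"fingers": 0.3, "slide": [-198.2, -281.4, 42.6], "angular": [0, 0, -0.3]},
    {"fingers": 0.3, "slide": [-198.2, -281.4, 42.6], "angular": [0, 0, -0.3]},
    {"fingers": 0.3, "slide": [-198.2, -281.4, 42.6], "angular": [0, 0, -0.3]},
    {"fingers": 0.3, "slide": [-198.2, -281.4, 42.6], "angular": [0, 0, -0.3]},
  ],
)

```text
clock: 3.47
tcp_pos: [0.5547, -0.0325, 0.1787]
orientation: [-0.0, 0.016, 1.0, -0.0]
wrist_force: [1.1, 0.3, -0.8]
finger_gap: 0.0599
grip_force: 0.0
```

```bash
python3 g.py .5535 -.0341 .11 88.1; python3 -c "
from h import *
b=cam('side');s=b['color'][100:250,190:360];cv2.imwrite('pics/c3.png',cv2.resize(s[:,:,::-1],None,fx=4,fy=4,interpolation=cv2.INTER_CUBIC))"
```

```text
slide [ 1.1 -1.6 68.7] ang [-0.01 -0.    0.12] | tcp [ 0.5547 -0.0325  0.1787] th 88.22 gap 0.0599 t 3.4667 q6 -0.17
```

View pics/c3.png

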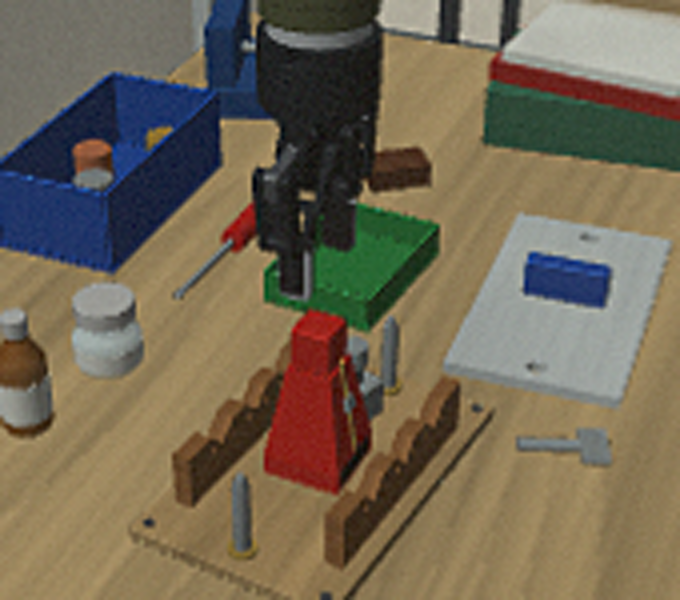

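Fingers are over the cap (crop about (318,270) against the cap at (320,330)). I descend, grip and lift.

Call:
jog_arm(
  moves=[
    {"fingers": 0.3, "slide": [0, 0, 35], "angular": [0, 0, 0]},
    {"fingers": 0.3, "slide": [0, 0, 69], "angular": [0, 0, 0]},
    {"fingers": 0.3, "slide": [0, 0, 69], "angular": [0, 0, 0]},
    {"fingers": 1, "slide": [0, 0, 69], "angular": [0, 0, 0]},
    {"fingers": 1, "slide": [0, 0, 69], "angular": [0, 0, 0]},
    {"fingers": 1, "slide": [0, 0, 69], "angular": [0, 0, 0]},
    {"fingers": 1, "slide": [0, 0, 69], "angular": [0, 0, 0]},
    {"fingers": 1, "slide": [0, 0, 69], "angular": [0, 0, 0]},
  ],
  squeeze=40,
)

```text
clock: 4.18
tcp_pos: [0.5543, -0.0299, 0.1128]
orientation: [0.002, 0.013, 1.0, 0.0]
wrist_force: [-0.8, 0.5, 5.9]
finger_gap: 0.0293
grip_force: 43.3
```

```bash
python3 g.py .64 .2595 .23 88; python3 g.py .64 .2595 .103 88
```

```text
slide [ -78.3  291.6 -116.9] ang [0.01 0.19 0.46] | tcp [ 0.5543 -0.0299  0.1128] th 88.46 gap 0.0293 t 4.1833 q6 -0.17
slide [-77.9 291.5  10.1] ang [0.01 0.19 0.46] | tcp [ 0.5543 -0.0299  0.1128] th 88.46 gap 0.0293 t 4.1833 q6 -0.17
```

Call:
jog_arm(
  moves=[
    {"fingers": 1, "slide": [0, 0, -40], "angular": [0, 0, 0]},
    {"fingers": 1, "slide": [0, 0, -80], "angular": [0, 0, 0]},
    {"fingers": 1, "slide": [0, 0, -110], "angular": [0, 0, 0]},
    {"fingers": 1, "slide": [-20, 35, -117], "angular": [0, 0, 0]},
    {"fingers": 1, "slide": [-30, 74, -117], "angular": [0, 0, 0]},
    {"fingers": 1, "slide": [-40, 113, -117], "angular": [0, 0, 0]},
    {"fingers": 1, "slide": [-50, 150, -117], "angular": [0, 0, 0]},
    {"fingers": 1, "slide": [-60, 190, -117], "angular": [0, 0, 0]},
    {"fingers": 1, "slide": [-68, 230, -117], "angular": [0, 0, 0]},
    {"fingers": 1, "slide": [-74, 265, -117], "angular": [0, 0, 0]},
  ],
)

```text
clock: 5.02
tcp_pos: [0.6346, 0.2354, 0.2279]
orientation: [0.0, 0.013, 1.0, 0.0]
wrist_force: [-0.1, -1.1, -2.3]
finger_gap: 0.0296
grip_force: 41.0
```

```bash
python3 g.py .64 .2595 .106 88
```

```text
slide [ -4.7  24.2 122. ] ang [0.04 0.03 0.46] | tcp [0.6346 0.2354 0.2279] th 88.46 gap 0.0296 t 5.0167 q6 0.26
```

Call:
jog_arm(
  moves=[
    {"fingers": 1, "slide": [-4.7, 24, 0], "angular": [0, 0, 0]},
    {"fingers": 1, "slide": [-4.7, 24, 40], "angular": [0, 0, 0]},
    {"fingers": 1, "slide": [-4.7, 24, 80], "angular": [0, 0, 0]},
    {"fingers": 1, "slide": [-4.7, 24, 105], "angular": [0, 0, 0]},
    {"fingers": 1, "slide": [-4.7, 24, 115], "angular": [0, 0, 0]},
    {"fingers": 1, "slide": [-4.7, 24, 122], "angular": [0, 0, 0]},
    {"fingers": 1, "slide": [-4.7, 24, 122], "angular": [0, 0, 0]},
  ],
)

```text
clock: 5.6
tcp_pos: [0.6396, 0.2564, 0.1064]
orientation: [-0.0, 0.014, 1.0, -0.0]
wrist_force: [0.3, 0.1, -2.3]
finger_gap: 0.0293
grip_force: 40.7
```

```bash
python3 g.py .64 .2595 .106 88; python3 -c "
from h import *
b=cam('side');s=b['color'][180:330,120:290];cv2.imwrite('pics/c4.png',cv2.resize(s[:,:,::-1],None,fx=4,fy=4,interpolation=cv2.INTER_CUBIC))"
```

```text
slide [-0.3  3.2  0.4] ang [-0.01 -0.01  0.41] | tcp [0.6396 0.2564 0.1064] th 88.41 gap 0.0293 t 5.6 q6 0.29
```

View pics/c4.png

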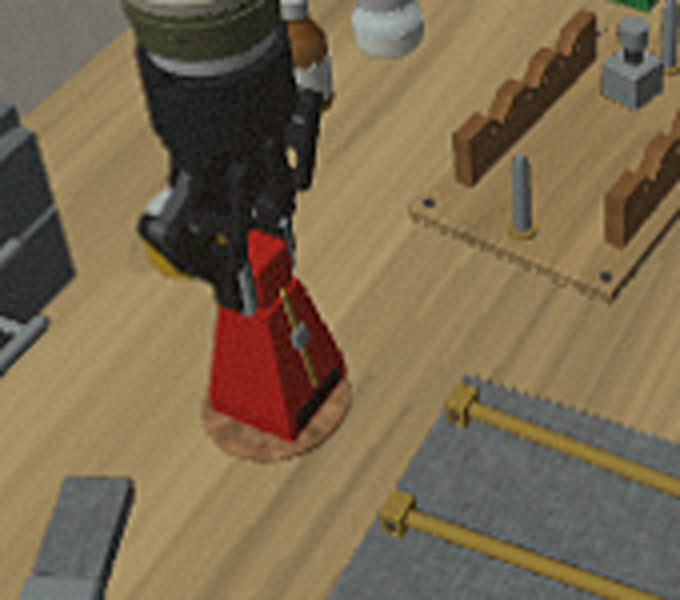

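The metronome is upright over the cork (crop about (280,400)). I lower it slightly, release and rise, then re-measure the weight, which is now unobstructed.

Call:
jog_arm(
  moves=[
    {"fingers": 1, "slide": [0, 2, 2], "angular": [0, 0, 0]},
    {"fingers": 1, "slide": [0, 2, 2], "angular": [0, 0, 0]},
    {"fingers": 0.35, "slide": [0, 2, 2], "angular": [0, 0, 0]},
    {"fingers": 0.35, "slide": [0, 2, 2], "angular": [0, 0, 0]},
    {"fingers": 0.35, "slide": [0, 2, 2], "angular": [0, 0, 0]},
    {"fingers": 0.35, "slide": [0, 2, 2], "angular": [0, 0, 0]},
    {"fingers": 0.35, "slide": [0, 2, -30], "angular": [0, 0, 0]},
    {"fingers": 0.35, "slide": [0, 2, -65], "angular": [0, 0, 0]},
    {"fingers": 0.35, "slide": [0, -20, -70], "angular": [0, 0, 0]},
    {"fingers": 0.35, "slide": [10, -60, -70], "angular": [0, 0, 0]},
  ],
)

```text
clock: 6.48
tcp_pos: [0.6314, 0.2, 0.1795]
orientation: [0.005, 0.011, 1.0, 0.001]
wrist_force: [1.5, -1.2, 0.2]
finger_gap: 0.056
grip_force: 0.0
```

```bash
python3 g.py .5525 -.0925 .14 73; python3 -c "
from h import *
a=cam('top');b=cam('side')
print([(np.round(tip_of('weight_a_mid',p)[0]['point'],1)) for p in (a,b) if tip_of('weight_a_mid',p)],proj(a,[.553,-.094,.076]),proj(b,[.553,-.094,.076]))
A=cv2.resize(a['color'][195:235,255:305,::-1],None,fx=8,fy=8,interpolation=cv2.INTER_CUBIC)
B=cv2.resize(b['color'][170:210,255:305,::-1],None,fx=8,fy=8,interpolation=cv2.INTER_CUBIC)
C=cv2.resize(b['color'][240:300,160:210,::-1],None,fx=6.4,fy=6.4,interpolation=cv2.INTER_CUBIC)[:320]
cv2.imwrite('pics/c5.png',np.hstack([A,B]))"
```

```text
slide [  72.7 -294.3   38. ] ang [ 0.24  0.49 15.71] | tcp [0.6314 0.2    0.1795] th 88.71 gap 0.056 t 6.4833 q6 0.21
[array([276.1, 210.6]), array([133.2, 344.6])] [[276.27699903 210.77118812]] [[277.52669285 185.36597338]]
```

View pics/c5.png

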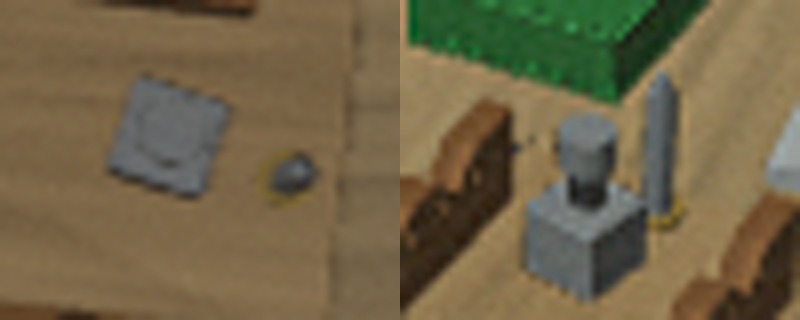

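Weight confirmed at (0.552, -0.095), with the knob top at crop (170,128) and (188,128). I'll grip along the cradle's x, because pin_right is only 40 mm away in y.

```bash
python3 g.py .552 -.095 .14 173; python3 g.py .552 -.095 .06 173
```

```text
slide [  68.3 -294.3   35.7] ang [ 0.000e+00  4.000e-02 -8.456e+01] | tcp [0.6283 0.1974 0.1758] th 88.44 gap 0.0556 t 6.7833 q6 0.21
slide [  68.3 -294.4  115.7] ang [ 0.000e+00  4.000e-02 -8.456e+01] | tcp [0.6283 0.1974 0.1758] th 88.44 gap 0.0556 t 6.7833 q6 0.21
```

Call:
jog_arm(
  moves=[
    {"fingers": 0.4, "slide": [68.3, -294.3, 35.7], "angular": [0, 0, -84.5]},
    {"fingers": 0.4, "slide": [68.3, -294.3, 35.7], "angular": [0, 0, -84.5]},
    {"fingers": 0.4, "slide": [68.3, -294.3, 35.7], "angular": [0, 0, -84.5]},
    {"fingers": 0.4, "slide": [68.3, -294.3, 35.7], "angular": [0, 0, -84.5]},
    {"fingers": 0.4, "slide": [68.3, -294.3, 35.7], "angular": [0, 0, -84.5]},
    {"fingers": 0.4, "slide": [68.3, -294.3, 35.7], "angular": [0, 0, -84.5]},
    {"fingers": 0.4, "slide": [68.3, -294.3, 35.7], "angular": [0, 0, -84.5]},
    {"fingers": 0.4, "slide": [68.3, -294.3, 35.7], "angular": [0, 0, -84.5]},
    {"fingers": 0.4, "slide": [68.3, -294.3, 35.7], "angular": [0, 0, -84.5]},
    {"fingers": 0.4, "slide": [68.3, -294.3, 35.7], "angular": [0, 0, -84.5]},
  ],
)

```text
clock: 7.62
tcp_pos: [0.5519, -0.0965, 0.1396]
orientation: [0.0, -0.558, 0.83, 0.0]
wrist_force: [0.2, -0.2, 0.7]
finger_gap: 0.051
grip_force: 0.0
```

```bash
python3 g.py .552 -.095 .14 173; python3 g.py .552 -.095 .06 173
```

```text
slide [-1.5  0.4 -0.4] ang [ 1.000e-02  1.000e-02 -1.511e+01] | tcp [ 0.5519 -0.0965  0.1396] th 157.89 gap 0.051 t 7.6167 q6 -1.5
slide [-1.4  0.4 79.6] ang [ 1.000e-02  1.000e-02 -1.511e+01] | tcp [ 0.5519 -0.0965  0.1396] th 157.89 gap 0.051 t 7.6167 q6 -1.5
```

Call:
jog_arm(
  moves=[
    {"fingers": 0.4, "slide": [-1, 0, 0], "angular": [0, 0, -15]},
    {"fingers": 0.4, "slide": [-1, 0, 20], "angular": [0, 0, -15]},
    {"fingers": 0.4, "slide": [-1, 0, 50], "angular": [0, 0, -15]},
    {"fingers": 0.4, "slide": [-1, 0, 80], "angular": [0, 0, -15]},
    {"fingers": 0.4, "slide": [-1, 0, 80], "angular": [0, 0, -15]},
    {"fingers": 1, "slide": [-1, 0, 80], "angular": [0, 0, -15]},
    {"fingers": 1, "slide": [-1, 0, 80], "angular": [0, 0, -15]},
    {"fingers": 1, "slide": [-1, 0, 80], "angular": [0, 0, -15]},
    {"fingers": 1, "slide": [-1, 0, 80], "angular": [0, 0, -15]},
    {"fingers": 1, "slide": [-1, 0, 80], "angular": [0, 0, -15]},
  ],
  squeeze=40,
)

```text
clock: 8.45
tcp_pos: [0.5534, -0.0947, 0.0616]
orientation: [0.001, -0.66, 0.751, -0.001]
wrist_force: [-0.1, 1.1, 2.4]
finger_gap: 0.0207
grip_force: 39.4
```

```bash
python3 g.py .630 -.290 .16 173; python3 g.py .63 -.29 .056 173
```

```text
slide [ 184.  -101.2  -98. ] ang [-0.18 -0.02 -0.32] | tcp [ 0.5534 -0.0947  0.0616] th 172.68 gap 0.0207 t 8.45 q6 -1.76
slide [ 184.  -100.9    6. ] ang [-0.18 -0.02 -0.32] | tcp [ 0.5534 -0.0947  0.0616] th 172.68 gap 0.0207 t 8.45 q6 -1.76
```

Call:
jog_arm(
  moves=[
    {"fingers": 1, "slide": [0, 0, -40], "angular": [0, 0, 0]},
    {"fingers": 1, "slide": [0, 0, -80], "angular": [0, 0, 0]},
    {"fingers": 1, "slide": [0, 0, -98], "angular": [0, 0, 0]},
    {"fingers": 1, "slide": [184, -101, -98], "angular": [0, 0, 0]},
    {"fingers": 1, "slide": [184, -101, -98], "angular": [0, 0, 0]},
    {"fingers": 1, "slide": [184, -101, -98], "angular": [0, 0, 0]},
    {"fingers": 1, "slide": [184, -101, -98], "angular": [0, 0, 0]},
    {"fingers": 1, "slide": [184, -101, -98], "angular": [0, 0, 0]},
    {"fingers": 1, "slide": [184, -101, -98], "angular": [0, 0, 0]},
    {"fingers": 1, "slide": [184, -101, -98], "angular": [0, 0, 0]},
  ],
)

```text
clock: 9.28
tcp_pos: [0.6288, -0.2927, 0.157]
orientation: [-0.0, -0.659, 0.752, 0.0]
wrist_force: [0.0, 1.2, -3.3]
finger_gap: 0.0204
grip_force: 40.1
```

Call:
jog_arm(
  moves=[
    {"fingers": 1, "slide": [0, 0, 40], "angular": [0, 0, 0]},
    {"fingers": 1, "slide": [0, 0, 80], "angular": [0, 0, 0]},
    {"fingers": 1, "slide": [0, 0, 98], "angular": [0, 0, 0]},
    {"fingers": 1, "slide": [0, 0, 105], "angular": [0, 0, 0]},
    {"fingers": 1, "slide": [0, 0, 105], "angular": [0, 0, 0]},
    {"fingers": 0.45, "slide": [0, 0, 105], "angular": [0, 0, 0]},
    {"fingers": 0.45, "slide": [0, 0, 105], "angular": [0, 0, 0]},
    {"fingers": 0.45, "slide": [0, 0, 105], "angular": [0, 0, 0]},
    {"fingers": 0.45, "slide": [0, 0, 70], "angular": [0, 0, 0]},
    {"fingers": 0.45, "slide": [0, 0, 35], "angular": [0, 0, 0]},
  ],
)

```text
clock: 10.12
tcp_pos: [0.6271, -0.2884, 0.1215]
orientation: [-0.001, -0.661, 0.751, 0.003]
wrist_force: [0.7, -0.3, 0.3]
finger_gap: 0.0471
grip_force: 0.0
```

```bash
python3 g.py .47 .20 .16 88.35; python3 -c "
from h import *
a=cam('top');b=cam('side')
A=cv2.resize(a['color'][150:300,90:410,::-1],None,fx=2.4,fy=2.4,interpolation=cv2.INTER_CUBIC)
cv2.imwrite('pics/t1.png',A)"
```

```text
slide [-464.5  218.2  -36.3] ang [ 0.33 -0.09 84.33] | tcp [ 0.6271 -0.2884  0.1215] th 172.68 gap 0.0471 t 10.1167 q6 -1.99
```

View pics/t1.png

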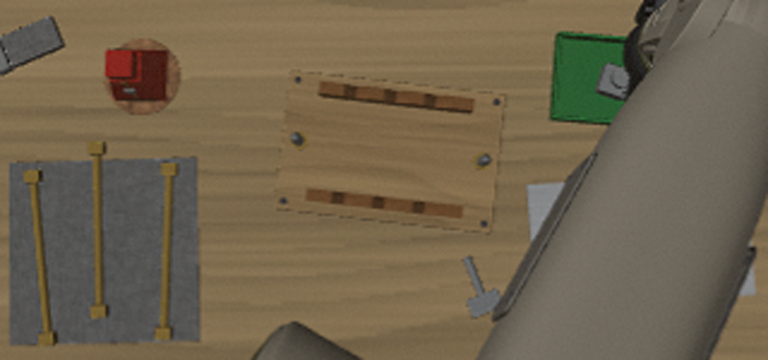

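The weight is in the tray at (614,80) and the metronome stands on the cork at (142,76). The middle rod has been knocked about 2 cm in +x (ends now at (97,148) and (97,312)). I re-measure the rods while moving towards them.

```bash
cat > rods.py <<'E'
from h import *
np.set_printoptions(precision=4,suppress=True)
for nm,r,z0 in(('top',(90,205,200,300),.014),('side',(185,265,330,384),.013)):
    p=cam(nm); h=cv2.cvtColor(p['color'],cv2.COLOR_RGB2HSV); m=cv2.inRange(h,(15,110,60),(32,255,255))
    k=np.zeros_like(m);k[r[1]:r[3],r[0]:r[2]]=1
    n,l,st,_=cv2.connectedComponentsWithStats(m*k)
    for i in range(1,n):
        if st[i,4]<100: continue
        W=np.array([at(p,x,z0)[:2] for x in np.argwhere(l==i)[:,::-1].astype(float)])
        b=W-W.mean(0);v=np.linalg.eigh(b.T@b)[1][:,1];s=b@v
        print(nm,'mid',W.mean(0)+v*(s.max()+s.min())/2,'len',round(np.ptp(s),3),'yaw',round(np.degrees(np.arctan(v[1]/v[0])),2))
E
python3 rods.py; python3 g.py .44 .2255 .16 88.35
```

```text
top mid [0.47  0.305] len 0.2 yaw 1.72
top mid [0.4411 0.2253] len 0.196 yaw -1.66
top mid [0.4331 0.3708] len 0.2 yaw 6.32
side mid [0.4409 0.2267] len 0.204 yaw -1.65
side mid [0.469  0.3078] len 0.203 yaw 2.73
side mid [0.4325 0.3723] len 0.202 yaw 6.41
slide [-487.4  254.2  -36.5] ang [-0.28  0.1  84.33] | tcp [ 0.6301 -0.2904  0.1255] th 172.68 gap 0.047 t 10.3167 q6 -1.99
```

Call:
jog_arm(
  moves=[
    {"fingers": 0.4, "slide": [-40, 20, -40], "angular": [0, 0, 7]},
    {"fingers": 0.4, "slide": [-75, 40, -40], "angular": [0, 0, 14]},
    {"fingers": 0.4, "slide": [-110, 60, -40], "angular": [0, 0, 21]},
    {"fingers": 0.4, "slide": [-150, 75, -40], "angular": [0, 0, 28]},
    {"fingers": 0.4, "slide": [-190, 90, -40], "angular": [0, 0, 35]},
    {"fingers": 0.4, "slide": [-225, 105, -40], "angular": [0, 0, 42]},
    {"fingers": 0.4, "slide": [-260, 120, -40], "angular": [0, 0, 49]},
    {"fingers": 0.4, "slide": [-295, 140, -40], "angular": [0, 0, 56]},
    {"fingers": 0.4, "slide": [-330, 160, -40], "angular": [0, 0, 63]},
    {"fingers": 0.4, "slide": [-365, 180, -40], "angular": [0, 0, 70]},
  ],
)

```text
clock: 11.15
tcp_pos: [0.5, 0.0851, 0.1618]
orientation: [-0.001, -0.118, 0.993, 0.0]
wrist_force: [-0.1, -0.1, -1.1]
finger_gap: 0.0512
grip_force: 0.0
```

```bash
python3 g.py .44 .2255 .09 88.35
```

```text
slide [ 25.3 150.5  72. ] ang [ 0.02 -0.11 15.19] | tcp [0.5    0.0851 0.1618] th 103.54 gap 0.0512 t 11.15 q6 -0.23
```

Call:
jog_arm(
  moves=[
    {"fingers": 0.5, "slide": [7, 38, 15], "angular": [0, 0, 5]},
    {"fingers": 0.5, "slide": [13, 76, 35], "angular": [0, 0, 10]},
    {"fingers": 0.5, "slide": [19, 114, 55], "angular": [0, 0, 15]},
    {"fingers": 0.5, "slide": [25, 150.5, 72], "angular": [0, 0, 15.2]},
    {"fingers": 0.5, "slide": [25, 150.5, 72], "angular": [0, 0, 15.2]},
    {"fingers": 0.5, "slide": [25, 150.5, 72], "angular": [0, 0, 15.2]},
    {"fingers": 0.5, "slide": [25, 150.5, 72], "angular": [0, 0, 15.2]},
  ],
)

```text
clock: 11.73
tcp_pos: [0.4409, 0.2235, 0.0904]
orientation: [-0.001, 0.011, 1.0, -0.0]
wrist_force: [0.9, -0.4, 0.5]
finger_gap: 0.0426
grip_force: 0.0
```

```bash
python3 g.py .44 .226 .016 88.35
```

```text
slide [ 0.9  2.5 74.4] ang [-0.04 -0.07  0.39] | tcp [0.4409 0.2235 0.0904] th 88.74 gap 0.0426 t 11.7333 q6 0.33
```

Call:
jog_arm(
  moves=[
    {"fingers": 0.5, "slide": [0, 1.5, 35], "angular": [0, 0, 0]},
    {"fingers": 0.5, "slide": [0, 1.5, 65], "angular": [0, 0, 0]},
    {"fingers": 0.5, "slide": [0, 1.5, 74], "angular": [0, 0, 0]},
    {"fingers": 0.5, "slide": [0, 1.5, 74], "angular": [0, 0, 0]},
    {"fingers": 1, "slide": [0, 1.5, 74], "angular": [0, 0, 0]},
    {"fingers": 1, "slide": [0, 1.5, 74], "angular": [0, 0, 0]},
    {"fingers": 1, "slide": [0, 1.5, 74], "angular": [0, 0, 0]},
    {"fingers": 1, "slide": [0, 1.5, 74], "angular": [0, 0, 0]},
    {"fingers": 1, "slide": [0, 1.5, 74], "angular": [0, 0, 0]},
    {"fingers": 1, "slide": [0, 1.5, 74], "angular": [0, 0, 0]},
  ],
  squeeze=60,
)

```text
clock: 12.57
tcp_pos: [0.4434, 0.2251, 0.0189]
orientation: [0.002, 0.012, 1.0, 0.0]
wrist_force: [-0.8, -1.3, 6.8]
finger_gap: 0.0075
grip_force: 58.9
```

```bash
python3 g.py .5452 -.0747 .13 83.2;python3 g.py .5452 -.0747 .0525 83.2
```

```text
slide [-109.3 -297.3 -110.8] ang [0.04 0.23 5.44] | tcp [0.4434 0.2251 0.0189] th 88.64 gap 0.0075 t 12.5667 q6 0.33
slide [-109.  -297.3  -33.3] ang [0.04 0.23 5.44] | tcp [0.4434 0.2251 0.0189] th 88.64 gap 0.0075 t 12.5667 q6 0.33
```

Call:
jog_arm(
  moves=[
    {"fingers": 1, "slide": [0, 0, -35], "angular": [0, 0, 0]},
    {"fingers": 1, "slide": [0, 0, -75], "angular": [0, 0, 0]},
    {"fingers": 1, "slide": [0, 0, -110], "angular": [0, 0, 0]},
    {"fingers": 1, "slide": [-10, -35, -111], "angular": [0, 0, 1]},
    {"fingers": 1, "slide": [-25, -73, -111], "angular": [0, 0, 2]},
    {"fingers": 1, "slide": [-40, -111, -111], "angular": [0, 0, 3]},
    {"fingers": 1, "slide": [-54, -149, -111], "angular": [0, 0, 4]},
    {"fingers": 1, "slide": [-68, -187, -111], "angular": [0, 0, 5]},
    {"fingers": 1, "slide": [-82, -225, -111], "angular": [0, 0, 5.4]},
    {"fingers": 1, "slide": [-96, -263, -111], "angular": [0, 0, 5.4]},
  ],
)

```text
clock: 13.4
tcp_pos: [0.5318, -0.0421, 0.1288]
orientation: [0.001, 0.059, 0.998, 0.0]
wrist_force: [1.1, 0.6, -2.0]
finger_gap: 0.007
grip_force: 59.1
```

```bash
python3 g.py .5452 -.0747 .13 83.2; python3 g.py .5452 -.0747 .07 83.2
```

```text
slide [-17.1 -30.8  -1.2] ang [0.01 0.07 0.06] | tcp [ 0.5318 -0.0421  0.1288] th 83.26 gap 0.007 t 13.4 q6 -0.11
slide [-17.  -30.8  58.8] ang [0.01 0.07 0.06] | tcp [ 0.5318 -0.0421  0.1288] th 83.26 gap 0.007 t 13.4 q6 -0.11
```

Call:
jog_arm(
  moves=[
    {"fingers": 1, "slide": [-19, -30.8, 0], "angular": [0, 0, 0]},
    {"fingers": 1, "slide": [-19, -30.8, 30], "angular": [0, 0, 0]},
    {"fingers": 1, "slide": [-19, -30.8, 52], "angular": [0, 0, 0]},
    {"fingers": 1, "slide": [-19, -30.8, 52], "angular": [0, 0, 0]},
  ],
)

```text
clock: 13.73
tcp_pos: [0.5437, -0.0731, 0.0723]
orientation: [-0.003, 0.06, 0.998, 0.001]
wrist_force: [-0.6, 0.5, -2.5]
finger_gap: 0.0069
grip_force: 59.1
```

```bash
python3 g.py .548 -.0747 .0525 83.2; python3 -c "
from h import *
a=cam('top');b=cam('side')
A=cv2.resize(a['color'][175:265,195:315,::-1],None,fx=5,fy=5,interpolation=cv2.INTER_CUBIC)[:450,:]
B=cv2.resize(b['color'][160:250,215:325,::-1],None,fx=5,fy=5,interpolation=cv2.INTER_CUBIC)
cv2.imwrite('pics/c6.png',cv2.resize(np.hstack([A,B]),(800,313)))"
```

```text
slide [-4.6 -1.1 19.7] ang [ 0.08 -0.4  -0.03] | tcp [ 0.5437 -0.0731  0.0723] th 83.17 gap 0.0069 t 13.7333 q6 -0.16
```

View pics/c6.png

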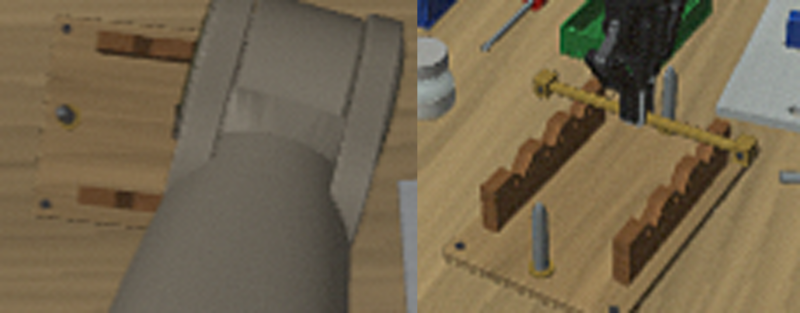

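The side view shows the rod level over the right-hand lane, with its end blocks outside both bars. I lower it and release with a small opening.

Call:
jog_arm(
  moves=[
    {"fingers": 1, "slide": [-2, -1, 8], "angular": [0, 0, 0]},
    {"fingers": 1, "slide": [-2, -1, 15], "angular": [0, 0, 0]},
    {"fingers": 1, "slide": [-2, -1, 18], "angular": [0, 0, 0]},
    {"fingers": 1, "slide": [-2, -1, 18], "angular": [0, 0, 0]},
    {"fingers": 1, "slide": [-2, -1, 18], "angular": [0, 0, 0]},
  ],
)

```text
clock: 14.25
tcp_pos: [0.5485, -0.0739, 0.0582]
orientation: [0.0, 0.058, 0.998, 0.0]
wrist_force: [-0.3, 0.7, -1.4]
finger_gap: 0.007
grip_force: 59.1
```

Call:
jog_arm(
  moves=[
    {"fingers": 0.7, "slide": [0, 0, 0], "angular": [0, 0, 0]},
    {"fingers": 0.7, "slide": [0, 0, 0], "angular": [0, 0, 0]},
    {"fingers": 0.7, "slide": [0, 0, 0], "angular": [0, 0, 0]},
    {"fingers": 0.7, "slide": [0, 0, -25], "angular": [0, 0, 0]},
    {"fingers": 0.7, "slide": [0, 0, -60], "angular": [0, 0, 0]},
    {"fingers": 0.7, "slide": [0, 10, -70], "angular": [0, 0, 0]},
    {"fingers": 0.6, "slide": [20, 45, -70], "angular": [0, 0, 0]},
    {"fingers": 0.5, "slide": [30, 82, -70], "angular": [0, 0, 0]},
    {"fingers": 0.5, "slide": [40, 120, -70], "angular": [0, 0, -4]},
    {"fingers": 0.5, "slide": [50, 160, -70], "angular": [0, 0, -8.9]},
  ],
)

```text
clock: 15.08
tcp_pos: [0.5175, 0.0917, 0.1286]
orientation: [0.001, -0.02, 1.0, 0.0]
wrist_force: [0.7, 0.2, -0.5]
finger_gap: 0.0427
grip_force: 0.0
```

```bash
python3 g.py .4695 .306 .08 92.2; python3 -c "
from h import *
a=cam('top');b=cam('side')
A=cv2.resize(a['color'][175:265,195:315,::-1],None,fx=5,fy=5,interpolation=cv2.INTER_CUBIC)[:450,:]
B=cv2.resize(b['color'][160:250,215:325,::-1],None,fx=5,fy=5,interpolation=cv2.INTER_CUBIC)
cv2.imwrite('pics/c7.png',cv2.resize(np.hstack([A,B]),(800,313)))"
```

```text
slide [ 39.5 216.   48.5] ang [0.   0.09 0.07] | tcp [0.5175 0.0917 0.1286] th 92.27 gap 0.0427 t 15.0833 q6 -0.02
```

View pics/c7.png

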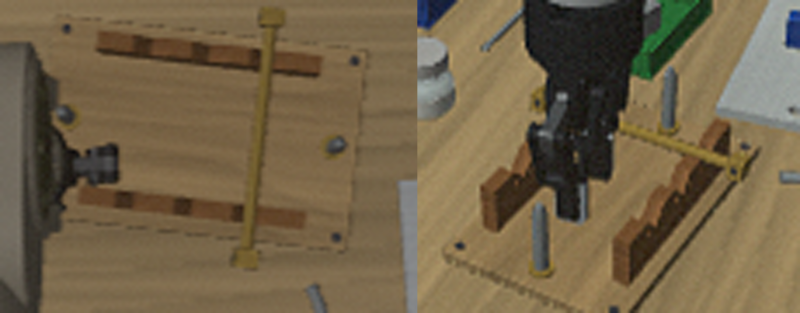

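The rod lies in the right-hand lane's notches, (268,60) to (246,215), with its blocks outside. On to the middle rod.

Call:
jog_arm(
  moves=[
    {"fingers": 0.5, "slide": [7, 40, 8], "angular": [0, 0, 0]},
    {"fingers": 0.5, "slide": [14, 78, 16], "angular": [0, 0, 0]},
    {"fingers": 0.5, "slide": [21, 116, 24], "angular": [0, 0, 0]},
    {"fingers": 0.5, "slide": [28, 154, 32], "angular": [0, 0, 0]},
    {"fingers": 0.5, "slide": [35, 192, 40], "angular": [0, 0, 0]},
    {"fingers": 0.5, "slide": [39.5, 216, 48.5], "angular": [0, 0, 0]},
    {"fingers": 0.5, "slide": [39.5, 216, 48.5], "angular": [0, 0, 0]},
    {"fingers": 0.5, "slide": [39.5, 216, 48.5], "angular": [0, 0, 0]},
    {"fingers": 0.5, "slide": [39.5, 216, 48.5], "angular": [0, 0, 0]},
  ],
)

```text
clock: 15.93
tcp_pos: [0.4704, 0.3043, 0.0797]
orientation: [0.0, -0.019, 1.0, -0.0]
wrist_force: [0.3, 0.3, -0.1]
finger_gap: 0.0427
grip_force: 0.0
```

```bash
python3 rods.py; python3 g.py .4695 .306 .018 92.2
```

```text
top mid [0.5299 0.3069] len 0.08 yaw 2.67
top mid [0.4123 0.3032] len 0.084 yaw 1.95
top mid [0.3762 0.3645] len 0.087 yaw 4.77
side mid [0.4692 0.3079] len 0.203 yaw 2.79
side mid [0.4327 0.3723] len 0.202 yaw 6.36
slide [ 1.3  2.3 62. ] ang [-0.    0.04 -0.15] | tcp [0.4708 0.3037 0.08  ] th 92.05 gap 0.0428 t 16.0333 q6 0.39
```

Call:
jog_arm(
  moves=[
    {"fingers": 0.5, "slide": [1, 2, 35], "angular": [0, 0, 0]},
    {"fingers": 0.5, "slide": [1, 2, 56], "angular": [0, 0, 0]},
    {"fingers": 0.5, "slide": [1, 2, 62.5], "angular": [0, 0, 0]},
    {"fingers": 0.5, "slide": [1, 2, 62.5], "angular": [0, 0, 0]},
    {"fingers": 1, "slide": [1, 2, 62.5], "angular": [0, 0, 0]},
    {"fingers": 1, "slide": [1, 2, 62.5], "angular": [0, 0, 0]},
    {"fingers": 1, "slide": [1, 2, 62.5], "angular": [0, 0, 0]},
    {"fingers": 1, "slide": [1, 2, 62.5], "angular": [0, 0, 0]},
    {"fingers": 1, "slide": [1, 2, 62.5], "angular": [0, 0, 0]},
    {"fingers": 1, "slide": [1, 2, 62.5], "angular": [0, 0, 0]},
  ],
)

```text
clock: 16.87
tcp_pos: [0.4704, 0.3071, 0.0188]
orientation: [0.002, -0.019, 1.0, 0.0]
wrist_force: [-0.4, -1.3, 5.7]
finger_gap: 0.0072
grip_force: 59.0
```

```bash
python3 g.py .551 -.0295 .13 83.2
```

```text
slide [ -68.3 -339.4 -111.1] ang [0.05 0.19 8.95] | tcp [0.4704 0.3071 0.0188] th 92.15 gap 0.0072 t 16.8667 q6 0.4
```

Call:
jog_arm(
  moves=[
    {"fingers": 1, "slide": [0, 0, -35], "angular": [0, 0, 0]},
    {"fingers": 1, "slide": [0, 0, -75], "angular": [0, 0, 0]},
    {"fingers": 1, "slide": [0, 0, -110], "angular": [0, 0, 0]},
    {"fingers": 1, "slide": [-8, -38, -111], "angular": [0, 0, 1]},
    {"fingers": 1, "slide": [-16, -78, -111], "angular": [0, 0, 2]},
    {"fingers": 1, "slide": [-24, -118, -111], "angular": [0, 0, 4]},
    {"fingers": 1, "slide": [-32, -158, -111], "angular": [0, 0, 6]},
    {"fingers": 1, "slide": [-40, -198, -111], "angular": [0, 0, 8]},
    {"fingers": 1, "slide": [-48, -238, -111], "angular": [0, 0, 8.9]},
    {"fingers": 1, "slide": [-56, -278, -111], "angular": [0, 0, 8.9]},
  ],
)

```text
clock: 17.7
tcp_pos: [0.5355, 0.0294, 0.1285]
orientation: [0.0, 0.059, 0.998, 0.0]
wrist_force: [1.3, -0.2, -2.0]
finger_gap: 0.0069
grip_force: 59.1
```

```bash
python3 g.py .551 -.0295 .072 83.2
```

```text
slide [-22.3 -56.7  56.5] ang [0.02 0.05 0.05] | tcp [0.5355 0.0294 0.1285] th 83.25 gap 0.0069 t 17.7 q6 0.02
```

Call:
jog_arm(
  moves=[
    {"fingers": 1, "slide": [-15, -38, 0], "angular": [0, 0, 0]},
    {"fingers": 1, "slide": [-22.3, -56.7, 0], "angular": [0, 0, 0]},
    {"fingers": 1, "slide": [-22.3, -56.7, 30], "angular": [0, 0, 0]},
    {"fingers": 1, "slide": [-22.3, -56.7, 56], "angular": [0, 0, 0]},
    {"fingers": 1, "slide": [-22.3, -56.7, 56], "angular": [0, 0, 0]},
    {"fingers": 1, "slide": [-22.3, -56.7, 56], "angular": [0, 0, 0]},
  ],
)

```text
clock: 18.2
tcp_pos: [0.5492, -0.0275, 0.071]
orientation: [-0.002, 0.059, 0.998, 0.0]
wrist_force: [0.1, 1.0, -1.7]
finger_gap: 0.0067
grip_force: 59.1
```

```bash
python3 g.py .551 -.0295 .056 83.2
```

```text
slide [-2.1 -1.8 15. ] ang [ 0.03 -0.23  0.06] | tcp [ 0.5492 -0.0275  0.071 ] th 83.26 gap 0.0067 t 18.2 q6 -0.08
```

Call:
jog_arm(
  moves=[
    {"fingers": 1, "slide": [-1, -1.5, 9], "angular": [0, 0, 0]},
    {"fingers": 1, "slide": [-1, -1.5, 16], "angular": [0, 0, 0]},
    {"fingers": 1, "slide": [-1, -1.5, 17], "angular": [0, 0, 0]},
    {"fingers": 1, "slide": [-1, -1.5, 17], "angular": [0, 0, 0]},
    {"fingers": 1, "slide": [-1, -1.5, 17], "angular": [0, 0, 0]},
    {"fingers": 0.7, "slide": [-1, -1.5, 17], "angular": [0, 0, 0]},
    {"fingers": 0.7, "slide": [-1, -1.5, 17], "angular": [0, 0, 0]},
    {"fingers": 0.7, "slide": [-1, -1.5, 17], "angular": [0, 0, 0]},
    {"fingers": 0.7, "slide": [-1, -1.5, -20], "angular": [0, 0, 0]},
    {"fingers": 0.7, "slide": [-1, -1.5, -55], "angular": [0, 0, 0]},
  ],
)

```text
clock: 19.03
tcp_pos: [0.5492, -0.0286, 0.1255]
orientation: [-0.003, 0.059, 0.998, 0.001]
wrist_force: [1.1, -0.1, 0.9]
finger_gap: 0.0255
grip_force: 0.0
```

```bash
python3 g.py .433 .372 .09 96.35
```

```text
slide [162.  384.2  37. ] ang [  0.1   -0.37 -13.07] | tcp [ 0.5492 -0.0286  0.1255] th 83.28 gap 0.0255 t 19.0333 q6 -0.08
```

Call:
jog_arm(
  moves=[
    {"fingers": 0.5, "slide": [10, 38, 0], "angular": [0, 0, 0]},
    {"fingers": 0.5, "slide": [25, 75, 0], "angular": [0, 0, -1]},
    {"fingers": 0.5, "slide": [40, 113, 0], "angular": [0, 0, -3]},
    {"fingers": 0.5, "slide": [55, 150, 5], "angular": [0, 0, -5]},
    {"fingers": 0.5, "slide": [70, 187, 10], "angular": [0, 0, -7]},
    {"fingers": 0.5, "slide": [85, 224, 15], "angular": [0, 0, -9]},
    {"fingers": 0.5, "slide": [105, 258, 20], "angular": [0, 0, -11]},
    {"fingers": 0.5, "slide": [125, 292, 25], "angular": [0, 0, -13]},
    {"fingers": 0.5, "slide": [140, 328, 30], "angular": [0, 0, -13]},
    {"fingers": 0.5, "slide": [155, 364, 35], "angular": [0, 0, -13]},
  ],
)

```text
clock: 19.87
tcp_pos: [0.4388, 0.352, 0.0917]
orientation: [-0.0, -0.055, 0.998, 0.0]
wrist_force: [0.7, 0.7, 0.1]
finger_gap: 0.0427
grip_force: 0.0
```

```bash
python3 rods.py; python3 g.py .433 .372 .018 96.35; python3 -c "
from h import *
a=cam('top');b=cam('side')
A=cv2.resize(a['color'][175:265,195:315,::-1],None,fx=5,fy=5,interpolation=cv2.INTER_CUBIC)[:450,:]
B=cv2.resize(b['color'][160:250,215:325,::-1],None,fx=5,fy=5,interpolation=cv2.INTER_CUBIC)
cv2.imwrite('pics/c8.png',cv2.resize(np.hstack([A,B]),(800,313)))"
```

```text
top mid [0.4949 0.3778] len 0.076 yaw 7.7
top mid [0.3763 0.3644] len 0.087 yaw 4.43
side mid [0.4325 0.3722] len 0.202 yaw 6.38
slide [ 2.6 17.5 73.1] ang [ 0.09 -0.08  0.33] | tcp [0.4377 0.3548 0.0911] th 96.68 gap 0.0429 t 19.9667 q6 0.42
```

View pics/c8.png

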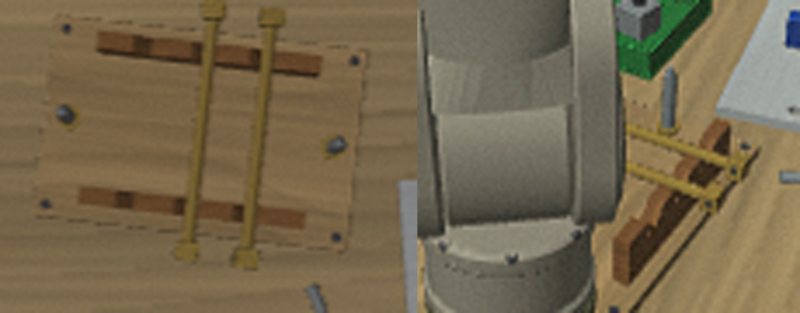

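Both rods are parallel, each in its notches: (212,55) to (188,210), and (268,60) to (246,215). Third rod next.

Call:
jog_arm(
  moves=[
    {"fingers": 0.5, "slide": [2, 17, 10], "angular": [0, 0, 0.3]},
    {"fingers": 0.5, "slide": [2, 17, 40], "angular": [0, 0, 0.3]},
    {"fingers": 0.5, "slide": [2, 17, 66], "angular": [0, 0, 0.3]},
    {"fingers": 0.5, "slide": [2, 17, 73], "angular": [0, 0, 0.3]},
    {"fingers": 0.5, "slide": [2, 17, 73], "angular": [0, 0, 0.3]},
    {"fingers": 1, "slide": [2, 17, 73], "angular": [0, 0, 0.3]},
    {"fingers": 1, "slide": [2, 17, 73], "angular": [0, 0, 0.3]},
    {"fingers": 1, "slide": [2, 17, 73], "angular": [0, 0, 0.3]},
    {"fingers": 1, "slide": [2, 17, 73], "angular": [0, 0, 0.3]},
    {"fingers": 1, "slide": [2, 17, 73], "angular": [0, 0, 0.3]},
  ],
)

```text
clock: 20.9
tcp_pos: [0.4381, 0.3674, 0.021]
orientation: [0.002, -0.052, 0.999, 0.001]
wrist_force: [0.0, -1.7, 6.8]
finger_gap: 0.0066
grip_force: 59.0
```

```bash
python3 g.py .5565 .0152 .13 83.2
```

```text
slide [ -81.6 -362.5 -109.1] ang [ 0.08  0.19 12.75] | tcp [0.4381 0.3674 0.021 ] th 95.95 gap 0.0066 t 20.9 q6 0.45
```

Call:
jog_arm(
  moves=[
    {"fingers": 1, "slide": [0, 0, -35], "angular": [0, 0, 0]},
    {"fingers": 1, "slide": [0, 0, -75], "angular": [0, 0, 0]},
    {"fingers": 1, "slide": [0, 0, -110], "angular": [0, 0, 0]},
    {"fingers": 1, "slide": [0, 0, -110], "angular": [0, 0, 0]},
  ],
)

```text
clock: 21.23
tcp_pos: [0.4404, 0.3695, 0.1371]
orientation: [0.006, -0.052, 0.999, 0.003]
wrist_force: [1.0, 0.4, -0.9]
finger_gap: 0.0068
grip_force: 58.9
```

```bash
python3 g.py .5615 .0145 .13 83.2; python3 -c "
from h import *
a=cam('top');b=cam('side')
B=cv2.resize(b['color'][180:384,150:400,::-1],None,fx=2.5,fy=2.5,interpolation=cv2.INTER_CUBIC)
cv2.imwrite('pics/c9.png',B)"
```

```text
slide [ -83.4 -365.7    6. ] ang [ 0.39  0.61 12.78] | tcp [0.4404 0.3695 0.1371] th 95.98 gap 0.0068 t 21.2333 q6 0.45
```

View pics/c9.png

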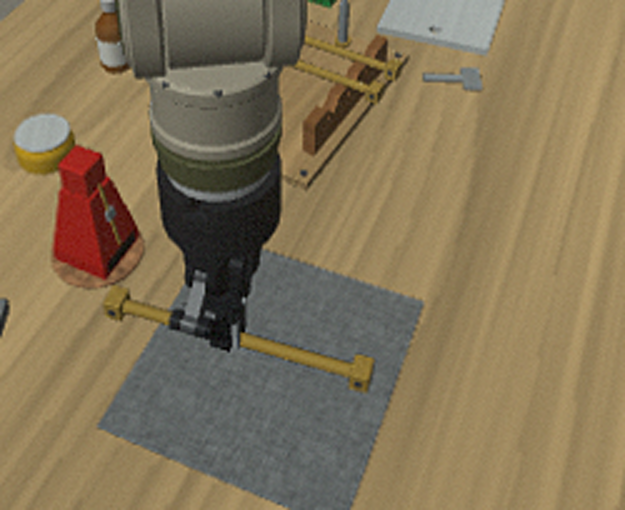

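The rod is held level, blocks at (117,303) and (362,372), and clear of the metronome. I carry it to the left lane.

Call:
jog_arm(
  moves=[
    {"fingers": 1, "slide": [-8, -36, 3], "angular": [0, 0, 1]},
    {"fingers": 1, "slide": [-16, -75, 6], "angular": [0, 0, 3]},
    {"fingers": 1, "slide": [-24, -114, 6], "angular": [0, 0, 5]},
    {"fingers": 1, "slide": [-32, -153, 6], "angular": [0, 0, 7]},
    {"fingers": 1, "slide": [-42, -192, 6], "angular": [0, 0, 9]},
    {"fingers": 1, "slide": [-52, -230, 6], "angular": [0, 0, 11]},
    {"fingers": 1, "slide": [-62, -268, 6], "angular": [0, 0, 12.8]},
    {"fingers": 1, "slide": [-72, -306, 6], "angular": [0, 0, 12.8]},
    {"fingers": 1, "slide": [-80, -340, 6], "angular": [0, 0, 12.8]},
    {"fingers": 1, "slide": [-83.4, -364, 6], "angular": [0, 0, 12.8]},
  ],
)

```text
clock: 22.17
tcp_pos: [0.5573, 0.0106, 0.1209]
orientation: [-0.001, 0.061, 0.998, -0.0]
wrist_force: [0.5, 0.8, -1.8]
finger_gap: 0.0067
grip_force: 59.1
```

```bash
python3 g.py .5615 .0145 .075 83.2
```

```text
slide [-3.8  4.5 45.9] ang [-0.04 -0.13 -0.16] | tcp [0.5573 0.0106 0.1209] th 83.04 gap 0.0067 t 22.1667 q6 -0.0
```

Call:
jog_arm(
  moves=[
    {"fingers": 1, "slide": [-3.8, 4.5, 0], "angular": [0, 0, -0.2]},
    {"fingers": 1, "slide": [-3.8, 4.5, 25], "angular": [0, 0, -0.2]},
    {"fingers": 1, "slide": [-3.8, 4.5, 45], "angular": [0, 0, -0.2]},
    {"fingers": 1, "slide": [-3.8, 4.5, 45], "angular": [0, 0, -0.2]},
    {"fingers": 1, "slide": [-3.8, 4.5, 45], "angular": [0, 0, -0.2]},
  ],
)

```text
clock: 22.58
tcp_pos: [0.5592, 0.0184, 0.0757]
orientation: [-0.003, 0.058, 0.998, 0.0]
wrist_force: [-0.3, 0.8, -0.7]
finger_gap: 0.0067
grip_force: 59.1
```

```bash
python3 g.py .561 .0145 .0565 83.2; python3 -c "
from h import *
b=cam('side')
print(np.round(proj(b,[[.561+.1,.002,.0675],[.461,.0265,.0675]]),1))
B=cv2.resize(b['color'][160:260,205:325,::-1],None,fx=5,fy=5,interpolation=cv2.INTER_CUBIC)
cv2.imwrite('pics/c10.png',B)"
```

```text
slide [-2.4 -3.6 19.2] ang [ 0.01 -0.34  0.19] | tcp [0.5592 0.0184 0.0757] th 83.39 gap 0.0067 t 22.5833 q6 0.0
[[229.4 197.1]
 [293.1 220.7]]
```

View pics/c10.png

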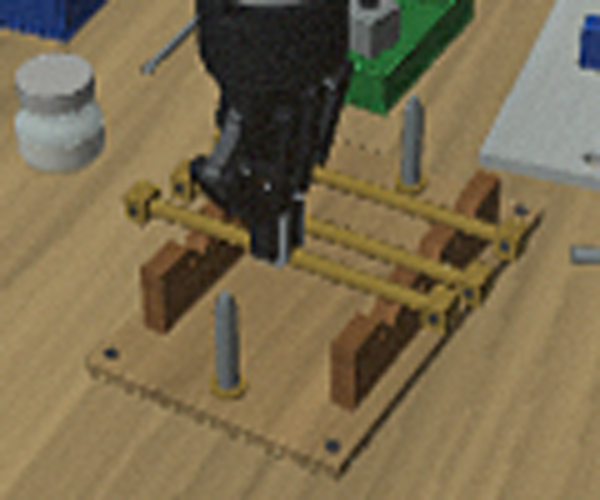

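Rod is over the left lane with the blocks outside the bars. I lower and release it.

Call:
jog_arm(
  moves=[
    {"fingers": 1, "slide": [-1, -2.5, 9], "angular": [0, 0, 0]},
    {"fingers": 1, "slide": [-1, -2.5, 17], "angular": [0, 0, 0]},
    {"fingers": 1, "slide": [-1, -2.5, 20], "angular": [0, 0, 0]},
    {"fingers": 1, "slide": [-1, -2.5, 20], "angular": [0, 0, 0]},
    {"fingers": 1, "slide": [-1, -2.5, 20], "angular": [0, 0, 0]},
    {"fingers": 0.7, "slide": [-1, -2.5, 20], "angular": [0, 0, 0]},
    {"fingers": 0.7, "slide": [-1, -2.5, 20], "angular": [0, 0, 0]},
    {"fingers": 0.7, "slide": [-1, -2.5, 20], "angular": [0, 0, 0]},
    {"fingers": 0.7, "slide": [-1, -2.5, -15], "angular": [0, 0, 0]},
    {"fingers": 0.7, "slide": [-1, -2.5, -50], "angular": [0, 0, 0]},
  ],
)

```text
clock: 23.47
tcp_pos: [0.5603, 0.0153, 0.1268]
orientation: [-0.003, 0.058, 0.998, 0.0]
wrist_force: [0.8, 0.3, -0.1]
finger_gap: 0.0258
grip_force: 0.0
```

```bash
python3 g.py .449 -.315 .13 92.85
```

```text
slide [  72.4 -341.    -2.9] ang [ 0.04 -0.32 -9.48] | tcp [0.5603 0.0153 0.1268] th 83.37 gap 0.0258 t 23.4667 q6 -0.0
```

```bash
python3 -c "
from h import *
a=cam('top');b=cam('side')
for nm,p,r in(('t',a,(290,210,420,300)),('s',b,(300,140,370,195))):
  h=cv2.cvtColor(p['color'],cv2.COLOR_RGB2HSV); m=cv2.inRange(h,(105,120,30),(125,255,255)); k=np.zeros_like(m);k[r[1]:r[3],r[0]:r[2]]=1
  q=np.argwhere(m*k)[:,::-1]; print(nm,len(q),q.mean(0))
A=cv2.resize(a['color'][205:295,295:415,::-1],None,fx=6.5,fy=6.5,interpolation=cv2.INTER_CUBIC)
cv2.imwrite('pics/c11.png',A)"
```

```text
t 205 [358.27317073 249.5902439 ]
s 208 [331.11057692 169.37019231]
```

View pics/c11.png

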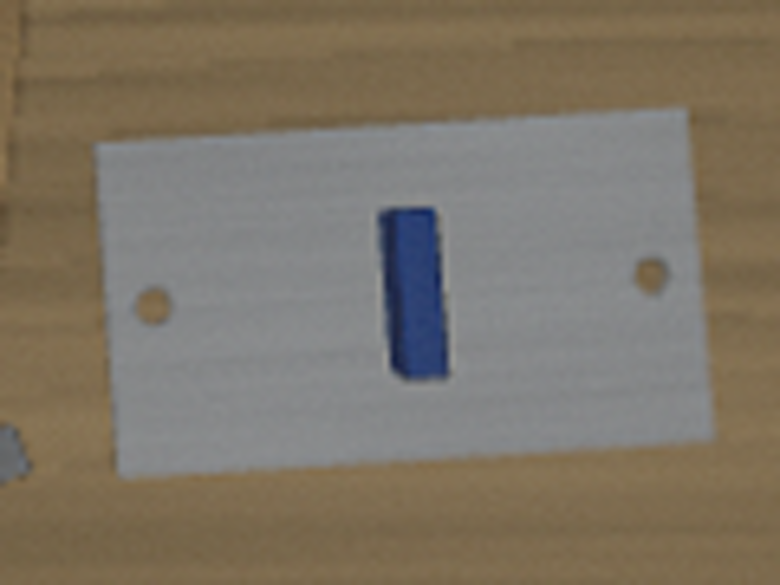

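The plate has not moved: corners at (96,145), (685,107), (714,440) and (120,476), holes at (153,306) and (652,275). I refit it and head there.

```bash
python3 -c "
from h import *
a=cam('top')
T=lambda x,y:((x+.5)/6.5-.5+295,(y+.5)/6.5-.5+205)
L=[((70,125,10),T(96,145)),((70,-125,10),T(685,107)),((-70,-125,10),T(714,440)),((-70,125,10),T(120,476)),((0,105,8),T(153,306)),((0,-105,8),T(652,275))]
print(fit([(a,L)],[.449,-.315,0,.05],False))"
```

```text
(array([ 0.4492, -0.3159,  0.0526]), np.float64(0.15))
```

Call:
jog_arm(
  moves=[
    {"fingers": 0.5, "slide": [8, -36, -10], "angular": [0, 0, -1]},
    {"fingers": 0.5, "slide": [16, -75, -10], "angular": [0, 0, -2]},
    {"fingers": 0.5, "slide": [24, -114, -10], "angular": [0, 0, -3]},
    {"fingers": 0.5, "slide": [32, -153, -10], "angular": [0, 0, -5]},
    {"fingers": 0.5, "slide": [40, -192, -10], "angular": [0, 0, -7]},
    {"fingers": 0.5, "slide": [48, -230, -10], "angular": [0, 0, -9]},
    {"fingers": 0.5, "slide": [56, -268, 0], "angular": [0, 0, -9.5]},
    {"fingers": 0.5, "slide": [64, -306, 10], "angular": [0, 0, -9.5]},
    {"fingers": 0.5, "slide": [72, -340, 20], "angular": [0, 0, -9.5]},
    {"fingers": 0.5, "slide": [72, -340, 30], "angular": [0, 0, -9.5]},
  ],
)

```text
clock: 24.45
tcp_pos: [0.4498, -0.3201, 0.0968]
orientation: [-0.0, -0.022, 1.0, -0.001]
wrist_force: [0.1, 0.3, 0.2]
finger_gap: 0.0427
grip_force: 0.0
```

```bash
python3 g.py .449 -.315 .024 92.85
```

```text
slide [ 0.5  5.3 72.8] ang [-0.15 -0.01 -0.36] | tcp [ 0.4498 -0.3201  0.0968] th 92.49 gap 0.0427 t 24.45 q6 -0.81
```

Call:
jog_arm(
  moves=[
    {"fingers": 0.5, "slide": [0, 3.5, 20], "angular": [0, 0, -0.5]},
    {"fingers": 0.5, "slide": [0, 3.5, 50], "angular": [0, 0, -0.5]},
    {"fingers": 0.5, "slide": [0, 3.5, 66], "angular": [0, 0, -0.5]},
    {"fingers": 0.5, "slide": [0, 3.5, 71], "angular": [0, 0, -0.5]},
    {"fingers": 0.5, "slide": [0, 3.5, 71], "angular": [0, 0, -0.5]},
    {"fingers": 0.5, "slide": [0, 3.5, 71], "angular": [0, 0, -0.5]},
  ],
)

```text
clock: 24.95
tcp_pos: [0.4516, -0.3106, 0.027]
orientation: [-0.0, -0.03, 1.0, 0.0]
wrist_force: [0.1, -0.5, 0.5]
finger_gap: 0.0424
grip_force: 0.0
```

```bash
python3 g.py .449 -.3155 .025 93
```

```text
slide [ 2.9 -4.8  2. ] ang [ 0.03 -0.01  0.39] | tcp [ 0.4516 -0.3106  0.027 ] th 93.39 gap 0.0424 t 24.95 q6 -0.81
```

Call:
jog_arm(
  moves=[
    {"fingers": 0.5, "slide": [2.5, -4.5, 1.5], "angular": [0, 0, 0.4]},
    {"fingers": 0.5, "slide": [2.5, -4.5, 1.5], "angular": [0, 0, 0.4]},
    {"fingers": 1, "slide": [2.5, -4.5, 1.5], "angular": [0, 0, 0.4]},
    {"fingers": 1, "slide": [2.5, -4.5, 1.5], "angular": [0, 0, 0.4]},
    {"fingers": 1, "slide": [2.5, -4.5, 1.5], "angular": [0, 0, 0.4]},
    {"fingers": 1, "slide": [2.5, -4.5, 1.5], "angular": [0, 0, 0.4]},
    {"fingers": 1, "slide": [2.5, -4.5, 1.5], "angular": [0, 0, 0.4]},
    {"fingers": 1, "slide": [2.5, -4.5, 1.5], "angular": [0, 0, 0.4]},
  ],
  squeeze=90,
)

```text
clock: 25.62
tcp_pos: [0.4497, -0.3156, 0.0265]
orientation: [0.001, -0.026, 1.0, -0.0]
wrist_force: [-0.3, 1.8, 5.1]
finger_gap: 0.0167
grip_force: 89.3
```

```bash
python3 g.py .449 -.3155 .14 93
```

```text
slide [ 6.000e-01  1.000e-01 -1.135e+02] ang [-0.03  0.07 -0.02] | tcp [ 0.4497 -0.3156  0.0265] th 92.98 gap 0.0167 t 25.6167 q6 -0.81
```

Gripped at plate centre (gap 16.7 mm, aligned). I lift and carry it over the cradle above pin height.

Call:
jog_arm(
  moves=[
    {"fingers": 1, "slide": [0, 0, -10], "angular": [0, 0, 0]},
    {"fingers": 1, "slide": [0, 0, -30], "angular": [0, 0, 0]},
    {"fingers": 1, "slide": [0, 0, -55], "angular": [0, 0, 0]},
    {"fingers": 1, "slide": [0, 0, -80], "angular": [0, 0, 0]},
    {"fingers": 1, "slide": [0, 0, -105], "angular": [0, 0, 0]},
    {"fingers": 1, "slide": [0, 0, -120], "angular": [0, 0, 0]},
    {"fingers": 1, "slide": [0, 0, -125], "angular": [0, 0, 0]},
    {"fingers": 1, "slide": [0, 0, -125], "angular": [0, 0, 0]},
  ],
)

```text
clock: 26.28
tcp_pos: [0.4497, -0.316, 0.1518]
orientation: [0.001, -0.026, 1.0, -0.001]
wrist_force: [-0.1, -0.5, -4.8]
finger_gap: 0.0166
grip_force: 88.7
```

```bash
python3 g.py .551 -.030 .15 83.2
```

```text
slide [-116.   280.3    1.5] ang [-0.09  0.1   9.77] | tcp [ 0.4497 -0.316   0.1518] th 92.97 gap 0.0166 t 26.2833 q6 -0.81
```

Call:
jog_arm(
  moves=[
    {"fingers": 1, "slide": [-10, 25, 0], "angular": [0, 0, 1]},
    {"fingers": 1, "slide": [-25, 60, 0], "angular": [0, 0, 2]},
    {"fingers": 1, "slide": [-40, 95, 0], "angular": [0, 0, 4]},
    {"fingers": 1, "slide": [-55, 130, 0], "angular": [0, 0, 5]},
    {"fingers": 1, "slide": [-70, 165, 0], "angular": [0, 0, 6]},
    {"fingers": 1, "slide": [-84, 200, 0], "angular": [0, 0, 8]},
    {"fingers": 1, "slide": [-97, 235, 0], "angular": [0, 0, 9]},
    {"fingers": 1, "slide": [-108, 262, 0], "angular": [0, 0, 9.7]},
    {"fingers": 1, "slide": [-114, 276, 0], "angular": [0, 0, 9.7]},
    {"fingers": 1, "slide": [-116, 280, 0], "angular": [0, 0, 9.7]},
  ],
)

```text
clock: 27.12
tcp_pos: [0.5498, -0.0267, 0.1484]
orientation: [-0.002, 0.057, 0.998, 0.001]
wrist_force: [0.2, -0.7, -5.1]
finger_gap: 0.0166
grip_force: 89.0
```

Call:
jog_arm(
  moves=[
    {"fingers": 1, "slide": [0, 0, 10], "angular": [0, 0, 0]},
    {"fingers": 1, "slide": [0, 0, 25], "angular": [0, 0, 0]},
    {"fingers": 1, "slide": [0, 0, 30], "angular": [0, 0, 0]},
    {"fingers": 1, "slide": [0, 0, 30], "angular": [0, 0, 0]},
    {"fingers": 1, "slide": [0, 0, 30], "angular": [0, 0, 0]},
    {"fingers": 1, "slide": [0, 0, 30], "angular": [0, 0, 0]},
  ],
)

```text
clock: 27.62
tcp_pos: [0.5506, -0.0308, 0.1206]
orientation: [0.0, 0.059, 0.998, -0.0]
wrist_force: [-0.4, -0.4, -5.1]
finger_gap: 0.0165
grip_force: 88.8
```

```bash
python3 g.py .551 -.030 .115 83.2; python3 -c "
from h import *
b=cam('side')
B=cv2.resize(b['color'][145:265,205:335,::-1],None,fx=5,fy=5,interpolation=cv2.INTER_CUBIC)
cv2.imwrite('pics/c12.png',B)"
```

```text
slide [-0.3  0.8  5.6] ang [-0.    0.01 -0.01] | tcp [ 0.5506 -0.0308  0.1206] th 83.19 gap 0.0165 t 27.6167 q6 -0.08
```

View pics/c12.png

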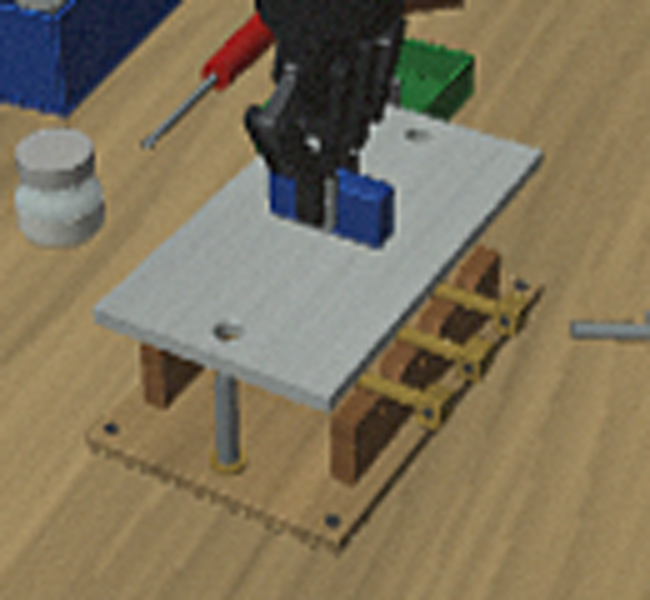

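The left hole at (229,330) sits over its pin at (229,375). I compare the plate and cradle fits in this same side camera, so calibration bias cancels.

```bash
python3 -c "
from h import *
b=cam('side')
S=lambda x,y:((x+.5)/5-.5+205,(y+.5)/5-.5+145)
L=[((70,125,10),S(97,313)),((-70,125,10),S(331,393)),((-70,-125,10),S(543,151)),((0,105,10),S(229,329)),((0,-105,10),S(418,133))]
print(fit([(b,L)],[.55,-.03,.094,-.12],False),fit([(b,L)],[.55,-.03,.094,-.12]))
C=[((80,125,12),S(87,437)),((-80,125,12),S(340,540)),((-80,-125,12),S(543,290)),((-67,87,55),S(352,420)),((-53,87,55),S(331,404))]
print(fit([(b,C)],[.55,-.03,0,-.12],False))
S6=lambda x,y:((x+.5)/6-.5+215,(y+.5)/6-.5+170)
print(fit([(b,[((0,105,78),S6(209,291)),((0,-105,78),S6(435,57))])],[.55,-.03,0,-.12],False))
"
```

```text
(array([ 0.5482, -0.0317, -0.1119]), np.float64(0.48)) (array([ 0.5501, -0.0365,  0.0901, -0.1139]), np.float64(0.46))
(array([ 0.551 , -0.0312, -0.122 ]), np.float64(1.02))
(array([ 0.551, -0.03 , -0.121]), np.float64(0.2))
```

Call:
jog_arm(
  moves=[
    {"fingers": 1, "slide": [-1, 1, 5], "angular": [0, 0, 0.3]},
    {"fingers": 1, "slide": [-1, 1, 12], "angular": [0, 0, 0.3]},
    {"fingers": 1, "slide": [-1, 1, 18], "angular": [0, 0, 0.3]},
    {"fingers": 1, "slide": [-1, 1, 22], "angular": [0, 0, 0.3]},
    {"fingers": 1, "slide": [-1, 1, 25], "angular": [0, 0, 0.3]},
    {"fingers": 1, "slide": [-1, 1, 25], "angular": [0, 0, 0.3]},
  ],
)

```text
clock: 28.22
tcp_pos: [0.5512, -0.0289, 0.0945]
orientation: [-0.001, 0.061, 0.998, 0.0]
wrist_force: [0.2, -0.5, -4.1]
finger_gap: 0.0167
grip_force: 89.0
```

No resistance with the underside at 68 mm, so both cones are in the holes. I continue to the bars.

Call:
jog_arm(
  moves=[
    {"fingers": 1, "slide": [0, 0, 3], "angular": [0, 0, 0]},
    {"fingers": 1, "slide": [0, 0, 6], "angular": [0, 0, 0]},
    {"fingers": 1, "slide": [0, 0, 9], "angular": [0, 0, 0]},
    {"fingers": 1, "slide": [0, 0, 12], "angular": [0, 0, 0]},
    {"fingers": 1, "slide": [0, 0, 13], "angular": [0, 0, 0]},
    {"fingers": 1, "slide": [0, 0, 13], "angular": [0, 0, 0]},
  ],
)

```text
clock: 28.72
tcp_pos: [0.5514, -0.029, 0.0821]
orientation: [-0.0, 0.061, 0.998, 0.0]
wrist_force: [-0.5, -0.2, -4.9]
finger_gap: 0.0168
grip_force: 89.0
```

Call:
jog_arm(
  moves=[
    {"fingers": 1, "slide": [0, 0, 1.5], "angular": [0, 0, 0]},
    {"fingers": 1, "slide": [0, 0, 1.5], "angular": [0, 0, 0]},
    {"fingers": 0.6, "slide": [0, 0, 1.5], "angular": [0, 0, 0]},
    {"fingers": 0.6, "slide": [0, 0, 1.5], "angular": [0, 0, 0]},
    {"fingers": 0.6, "slide": [0, 0, 1.5], "angular": [0, 0, 0]},
    {"fingers": 0.6, "slide": [0, 0, -20], "angular": [0, 0, 0]},
    {"fingers": 0.6, "slide": [0, 0, -60], "angular": [0, 0, 0]},
    {"fingers": 0.6, "slide": [0, 0, -100], "angular": [0, 0, 0]},
    {"fingers": 0.6, "slide": [0, 0, -130], "angular": [0, 0, 0]},
  ],
)

```text
clock: 29.47
tcp_pos: [0.5524, -0.0292, 0.2159]
orientation: [0.002, 0.061, 0.998, -0.0]
wrist_force: [1.2, 0.5, -0.1]
finger_gap: 0.0341
grip_force: 0.0
```

Call:
jog_arm(
  moves=[
    {"fingers": 0.6, "slide": [20, -30, 0], "angular": [0, 0, 0]},
    {"fingers": 0.6, "slide": [40, -60, 0], "angular": [0, 0, 0]},
    {"fingers": 0.6, "slide": [60, -90, 0], "angular": [0, 0, 0]},
    {"fingers": 0.6, "slide": [60, -125, 0], "angular": [0, 0, 0]},
    {"fingers": 0.6, "slide": [60, -160, 0], "angular": [0, 0, 0]},
    {"fingers": 0.6, "slide": [60, -200, 0], "angular": [0, 0, 0]},
    {"fingers": 0.6, "slide": [60, -240, 0], "angular": [0, 0, 0]},
    {"fingers": 0.6, "slide": [60, -280, 0], "angular": [0, 0, 0]},
    {"fingers": 0.6, "slide": [60, -280, 0], "angular": [0, 0, 0]},
    {"fingers": 0.6, "slide": [60, -280, 0], "angular": [0, 0, 0]},
  ],
)

```text
clock: 30.3
tcp_pos: [0.4575, -0.3019, 0.2124]
orientation: [0.0, 0.063, 0.998, -0.0]
wrist_force: [0.7, -0.8, -0.6]
finger_gap: 0.034
grip_force: 0.0
```

```bash
python3 -c "
from h import *
a=cam('top');b=cam('side')
A=cv2.resize(a['color'][155:275,120:400,::-1],None,fx=2.8,fy=2.8,interpolation=cv2.INTER_CUBIC)[:,:784]
B=cv2.resize(b['color'][190:270,170:368,::-1],None,fx=3.96,fy=3.2,interpolation=cv2.INTER_CUBIC)
B=cv2.resize(b['color'][165:250,150:346,::-1],None,fx=4,fy=4*.75,interpolation=cv2.INTER_CUBIC)[:260,:784]
cv2.imwrite('pics/c13.png',np.vstack([A,B])[:600])"
```

```text
(no output)
```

View pics/c13.png

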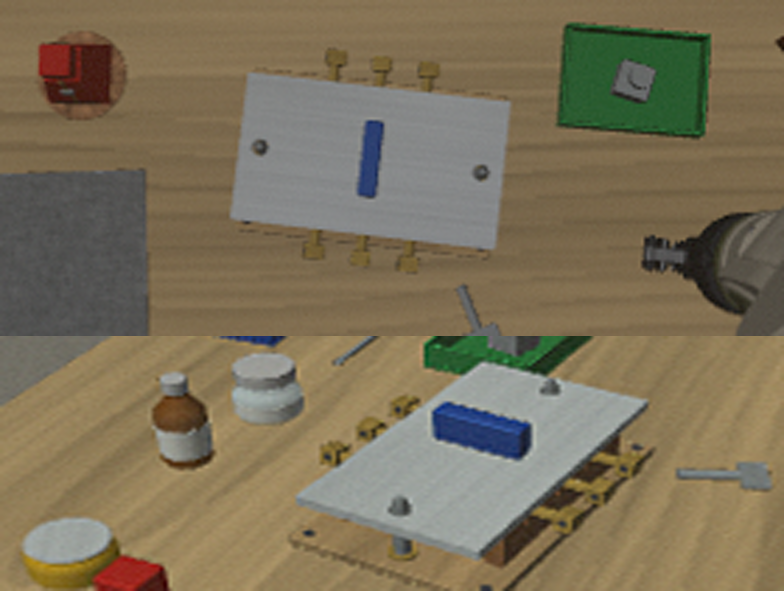

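Both pins stand through their holes at (260,147) and (481,172), and the plate looks flat. Rod blocks show evenly on both sides, the metronome is on the cork and the weight is in the tray. I hand in.

```bash
python3 -c "
from workcell import *
print(hand_in())"
```

```text
the job is handed in; nothing more can be done
None
```

I handed the job in at about 30 s on the robot clock. The last pictures show the metronome upright on the cork, the one weight in the tray, all three rods in their lanes, and the plate flat over both pins; the hand-in returned no verdict.

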